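# Put the salt carton away in the lever-lid box

### The arm

A 6-joint arm with a two-finger parallel gripper is mounted at the origin on a cart in front of the work surface, level with it; the furniture and walls round the work are solid. World frame = base frame: x ahead of the robot, y to its left, z up, the work surface at z = 0. Lengths are in m, angles in degrees, forces in N, time in s.
With the tool pointing down it reaches from about 0.35 to 0.875 m from the base axis. Payload 4.2 kg.
Tool frame: the origin (TCP) lies midway between the tips of the shut fingers; the grasp point (between the pads) lies r.grasp_offset behind it (r.grasp_offset is the distance from the TCP to the grasp point, in m); z points along the fingers, y is the direction in which the jaws open and shut (so a half turn about z gives the same grasp; the last joint's range is limited). The gripper opens to 87 mm and grips with 3 to 60 N. Pads are 19 mm wide; open, the fingers measure 117 mm over their backs; the gripper's body (75 mm by 190 mm) begins 51 mm behind the grasp point.
Start: joints at [89.702, 22.042, 0.453, 0, -68.411, -14.817], TCP at [0.163, 0.603, 0.223] pointing down, gripper open.
Joint ranges: [-179.83, 179.83], [-69.29, 118.12], [-61.27, 80.66], [-181.25, 117.63], [-171.15, -9.14], [-177.46, 177.46]. Speed limits (degrees/s): [159.86, 159.86, 180, 180, 180, 180].

### API

Orientations are given as a 3x3 rotation matrix whose columns are the frame's x, y, z axes.
In Python, from station import sense, optics, r gives the robot as it stands. The module is installed in compiled form; this text tells all that it offers.
- The arm moves only by the tool servo_tool, never from a script. Its argument "deltas" is a list of rows, each an object with "slide": the shift along the tool's x, y, z in units of 25 mm (1.0 is 25 mm), a list of three; "spin": the turn about the tool's z in units of 8 degrees (1.0 is 8 degrees). A call has 1 to 10 rows; each row shifts and turns the pose as measured when the row begins, along the tool's axes as they then stand; what a row does not reach is not made up. A row lasts 1/10 s, in which the tool goes at most 50 mm and 8.59 degrees, less where a joint would pass 70% of its speed; a pose out of reach is approached as far as the arm can. A call is refused whole if a number of a shift passes 1 or a number of a turn 1, either way. A call with a gripper value outside its range is refused whole. "gripper" is the closure in counts, from 0 (fully open) to 255 (shut), set as the call begins (left out, the last holds). The fingers move at their own pace and stop on an object; the grip force is fixed at half the most. Time passes only in rows, so rows that do not move let the fingers close. It gives the time, the measured TCP pose, the force and the opening at its end, in the units of the state.
- sense(): the state, without advancing time (a new reading comes with each control period).
- optics.capture(name): name is "scene" or "top" or "wrist"; returns a dict with "frame" (400x640x3 uint8, red, green, blue), "camera_matrix" (3x3 intrinsics, pixels), "k1" (the pictures are not rectified: a ray, as slopes to the right and down, at radius r is drawn at 1 + k1 r^2 times it, then the intrinsics apply), "eye" and "rotation" of the camera in the world. Camera axes: x right, y down, z forward; pixel columns grow to the right and rows downward; lengths in m; the calibration is good to about 2 mm. A picture is of the moment at which its call begins. There is no depth.
- r.finish_job(): hands the job in, once; it reports no verdict.
The state is a dict: "time_s": time; "joints": joint angles; "joint_velocities": joint speeds; "effort": joint torques, N m; "tcp_pos": TCP position; "ee_rot": TCP orientation; "wrist_force": force on the tool from outside, world axes, zero at the start; "moment": the same for the moment, N m; "gripper_width": opening from 0.0 (shut) to 1.0 (fully open).
Only numpy, scipy, OpenCV 4.12 (cv2) and the standard library are available. Lean on these libraries where they do the work, as an engineer would, in place of code of your own. Each camera call takes 0.05 s, during which the arm holds its last target.

### The job

Put the carton of salt away, upright, in the lever-lid box, whose lid stays up only while its lever is held down. First stand the jam jar on the lever as a weight so that it holds the lid fully open; then lift the carton out of its holder by its narrow ends, stand it on the bare worktop, let go and take it again by its wide faces, and lower it (do not drop it) into the box until it stands on the floor. Then take the jar off, standing it on the worktop clear of the lever, so that the lid closes; leave the garlic, spice jar and small tin alone.

Things in the scene. Friction and masses are not known exactly. Their poses are not given: they have to be found in the camera images.
- box_floor (a point): Centre of the inner floor of the steel box (fixed), 6 mm above the worktop. x points from its front (lever side, nearer the robot) to its back (hinge, black housing), y along its width, z up. Inner space 78 mm along x by 92 mm along y, walls 4 mm: the 64 mm carton goes in with its length along x and the fingers on its wide faces; open them little in there.
- box_rim (a point): centre of the box's mouth at rim height, 98 mm above the worktop, 92 mm above box_floor, same axes
- lid_edge (a point): middle of the free front edge of the flat steel lid (104 x 104 x 6 mm). The lid is hinged 52 mm behind box_rim; fully open it stands 103 degrees from closed, leaning back, up to 200 mm above the worktop
- lever_pad (a point): Centre of the upper face of the steel lever pad with black rubber ribs in front of the box (92 mm along the box's x, 88 mm wide, 6 mm thick). Free, it slopes up towards the robot at 0.22 rad, this point 37 mm above the worktop; pressed fully it is level, this point 17 mm above the worktop and 139 mm in front of box_floor (along the box's -x).
- lever (a joint): lever angle: 0 free (up), 0.22 rad fully pressed, at its stop. It turns about a level axis along the box's y, 49 mm in front of box_floor, 14 mm above the worktop. A spring and the lid push it up with about 2 to 3 N at the pad: the jar's weight alone holds it fully down, and it rises by itself when freed
- lid (a joint): lid angle: 0 closed, 1.8 rad fully open; geared to the lever (1.8 rad for the lever's 0.22 rad)
- carton_center (a point): centre of the plain brown cardboard carton, 64 mm (its x) by 30 mm (its y) by 85 mm high (its z), 0.15 kg; this point is 42.5 mm above its underside. Its wide faces look along its y, its narrow ends along its x.
- holder: Steel packet holder (fixed) with the upright carton in it; origin at the middle of its underside. Its x is along the carton's length. Base 70 x 62 x 4 mm under the carton; two cheeks 46 mm long, 4 mm thick, 3 mm off the carton's wide faces, rise to 99 mm (10 mm above the carton): grip the carton by its free narrow ends and draw it straight up.
- jar_center (a point): centre of the round jam jar with white lid, 63 mm across, 94 mm high, about 0.36 kg; this point is 47 mm above its underside, its z is up
- garlic: garlic bulb, 53 mm; origin under its centre; bystander, leave alone
- spice: spice jar with black cap, 41 mm across, 105 mm high; origin under its centre; bystander, leave alone
- tin: small food tin, 57 mm across, 72 mm high; origin under its centre; bystander, leave alone
Not all that is in view belongs to the job. What is shaped like the part that bears jar_center but yellow is not meant.

How it is judged:
By the outcome, as a careful person would: the job done as asked, in the order asked, and still so for the second after the job is handed in, with the robot touching nothing.
It also fails if it takes over 72 s, if anything falls off the work surface, if the arm or the gripper's body presses on something with over 40 N, if the wrist force passes 120 N, or if a joint passes its speed limit or range.

## Working session

There is one attempt and no reset: what is moved stays moved. The work goes in short steps, Python scripts to look and compute and a tool call to move; the robot and the scene stay as the last step left them, time stands still between calls to the robot, and variables do not carry over. Pictures are saved under pics/ and viewed, and the job is handed in when it is done.

Besides the shell and the picture viewer there is one more tool, called after "Emit:" by a JSON object that holds its "op" and its "data", one argument or row to a line. servo_tool: Moves the arm, as the interface text tells. Its arguments: {"type":"object","properties":{"deltas":{"type":"array"},"gripper":{"type":"number"}},"required":["deltas"]}

```bash
mkdir -p pics
cat > h.py <<'E'
import numpy as np, cv2
from station import sense, optics, r
def cap(n,f=None):
    d=optics.capture(n)
    if f: cv2.imwrite('pics/'+f,d['frame'][:,:,::-1])
    return d
def ray(d,uv):
    K=np.array(d['camera_matrix']);k=d['k1']
    p=np.array([(uv[0]-K[0,2])/K[0,0],(uv[1]-K[1,2])/K[1,1]])
    q=p.copy()
    for _ in range(30): q=p/(1+k*(q@q))
    v=np.array(d['rotation'])@np.array([q[0],q[1],1]);return np.array(d['eye']),v
def onz(d,uv,z):
    e,v=ray(d,uv);return e+v*(z-e[2])/v[2]
def proj(d,P):
    c=np.array(d['rotation']).T@(np.array(P)-np.array(d['eye']));q=c[:2]/c[2];q=q*(1+d['k1']*(q@q))
    K=np.array(d['camera_matrix']);return np.array([K[0,0]*q[0]+K[0,2],K[1,1]*q[1]+K[1,2]])
def st():
    s=sense();print(s['time_s'],np.round(s['tcp_pos'],4),'\n',np.round(s['ee_rot'],3),np.round(s['wrist_force'],1),s['gripper_width'])
E
python3 - <<'E'
from h import *
st();print(r.grasp_offset)
for n in('scene','top','wrist'):
    d=cap(n,n+'0.png');print(n,d['eye'],d['rotation'],d['camera_matrix'],d['k1'])
E
```

```text
0.0 [0.1628 0.6028 0.2214] 
 [[ 0.965 -0.261 -0.   ]
 [-0.261 -0.965 -0.002]
 [ 0.     0.002 -1.   ]] [0.  0.1 0.8] 1.0012439073212516
0.0187
scene [ 0.15666201 -0.65975465  0.74610121] [[ 0.81672606 -0.37465457  0.43885361]
 [-0.57681908 -0.55044523  0.60356424]
 [ 0.01543677 -0.74608578 -0.66567087]] [[378.69885605   0.         326.86118546]
 [  0.         378.69885605 198.40834525]
 [  0.           0.           1.        ]] 0.027308581227892176
top [ 0.23321638 -0.13318556  1.50152145] [[ 0.23613201 -0.94121915  0.24155369]
 [-0.9716855  -0.22658717  0.06697422]
 [-0.00830446 -0.25052897 -0.96807348]] [[499.16775169   0.         311.74770077]
 [  0.         499.16775169 203.9373121 ]
 [  0.           0.           1.        ]] 0.0008734104715448889
wrist [0.23600758 0.5834508  0.38337588] [[-0.25966233 -0.92782343 -0.26780431]
 [-0.96569777  0.24999777  0.07020631]
 [ 0.00181142  0.27684796 -0.96091203]] [[339.39324048   0.         320.7911934 ]
 [  0.         339.39324048 199.61643739]
 [  0.           0.           1.        ]] -0.015963038997475684
```

View pics/scene0.png

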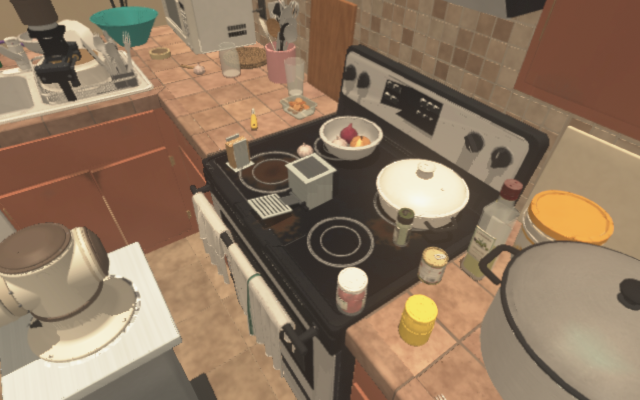

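View pics/top0.png

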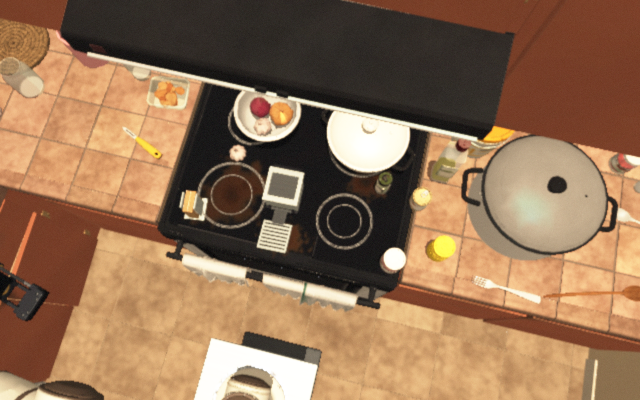

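View pics/wrist0.png

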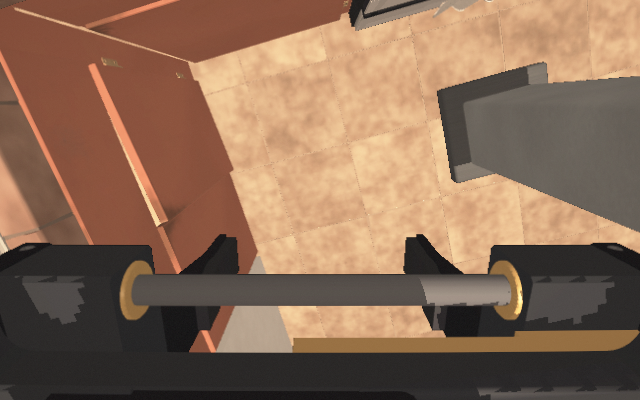

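Scene: the box sits at scene (311,180) with its lever at (270,205). The carton and holder are at (237,152), the jar with white lid at (351,290) and the yellow decoy at (418,320). Next I zoom in on these.

Run:
```python
from h import *
a=cv2.imread('pics/top0.png');b=cv2.imread('pics/scene0.png')
def z(im,x,y,w,h,f,s): cv2.imwrite('pics/'+f,cv2.resize(im[y:y+h,x:x+w],None,fx=s,fy=s,interpolation=cv2.INTER_CUBIC))
z(a,170,140,140,120,'zt.png',5)
z(a,360,160,110,120,'zt2.png',4)
z(b,215,120,130,110,'zs.png',5)
z(b,320,195,140,155,'zs2.png',3)
```

```text
(no output)
```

View pics/zt.png

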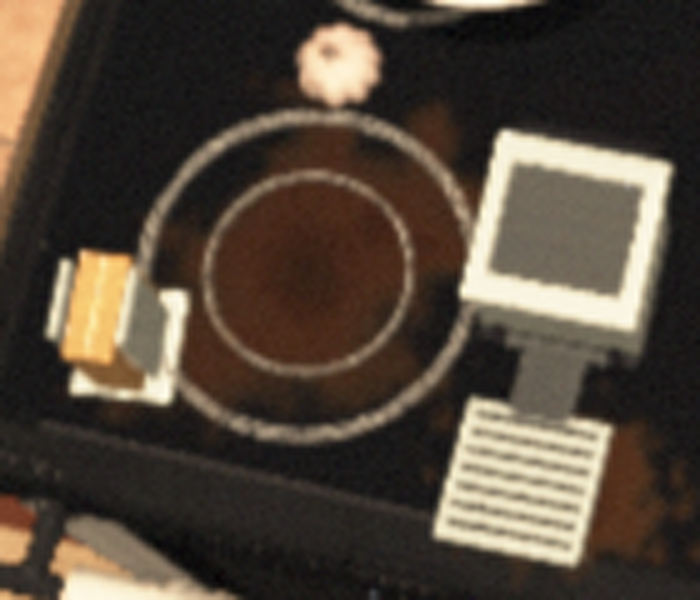

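View pics/zs.png

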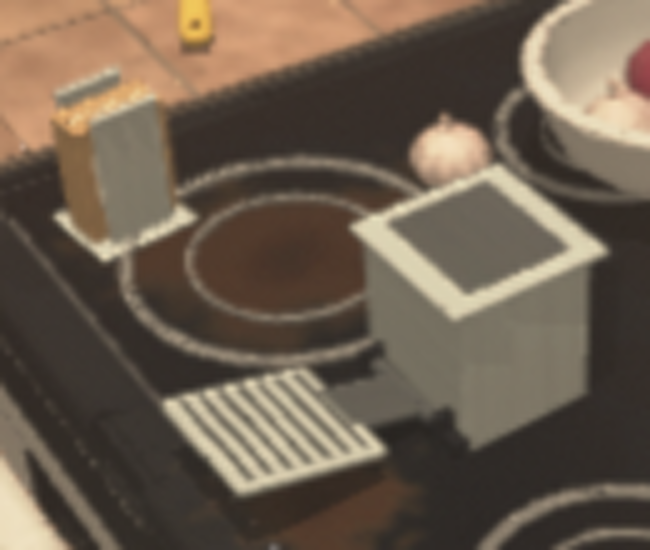

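View pics/zt2.png

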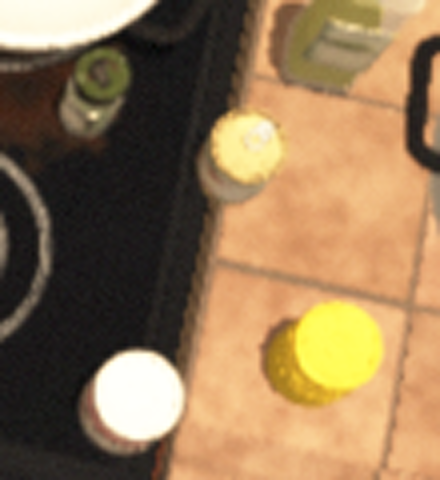

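View pics/zs2.png

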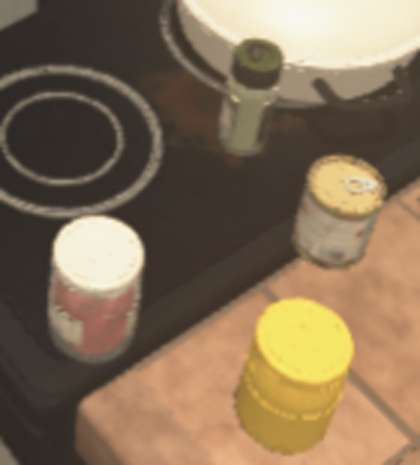

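Run:
```python
from h import *
t=cap('top');s=cap('scene')
T=lambda x,y:(170+(x+.5)/5-.5,140+(y+.5)/5-.5)
S=lambda x,y:(215+(x+.5)/5-.5,120+(y+.5)/5-.5)
def cen(d,x,y,w,h,m):
    f=d['frame'][y:y+h,x:x+w].astype(int);k=m(f).astype(np.uint8)
    n,l,stt,c=cv2.connectedComponentsWithStats(k);i=1+np.argmax(stt[1:,4]);return c[i]+[x,y],stt[i,4]
wh=lambda f:(f.min(2)>190)
c,a=cen(t,375,240,40,40,wh);print('jar top',c,a,onz(t,c,.094))
c,a=cen(s,330,260,45,35,wh);print('jar scn',c,a,onz(s,c,.094))
for n,cs in (('top',[(500,130),(672,160),(640,332),(465,300)]),):
    print('lid',[np.round(onz(t,T(*q),.104)[:2],3) for q in cs],np.mean([onz(t,T(*q),.104) for q in cs],0))
cs=[(497,165),(608,250),(457,320),(350,228)]
print('lid s',[np.round(onz(s,S(*q),.104)[:2],3) for q in cs],np.mean([onz(s,S(*q),.104) for q in cs],0))
cs=[(470,398),(612,425),(577,565),(435,537)]
print('pad',[np.round(onz(t,T(*q),z)[:2],3) for q,z in zip(cs,(.027,.027,.047,.047))],np.mean([onz(t,T(*q),z) for q,z in zip(cs,(.027,.027,.047,.047))],0))
cs=[(80,250),(132,256),(112,366),(62,358)]
print('carton',[np.round(onz(t,T(*q),.089)[:2],3) for q in cs],np.mean([onz(t,T(*q),.089) for q in cs],0))
cs=[(190,290),(172,403),(70,392)]
print('hold',[np.round(onz(t,T(*q),.004)[:2],3) for q in cs])
cs=[(55,215),(105,260),(197,215)]
print('hold s',[np.round(onz(s,S(*q),.004)[:2],3) for q in cs])
cs=[(120,70),(55,105),(60,125),(158,95)]
for q in ((340,62),):print('garlic',onz(t,T(*q),.025))
print('tin',onz(t,(360+248/4,160+145/4),.072),'spice',onz(t,(360+102/4,160+72/4),.105))
for q in [(210,150),(250,200),(240,250),(380,285),(410,180),(160,235)]: print(q,onz(t,q,0))
```

```text
jar top [394.27642276 258.44715447] 369 [ 0.48429552 -0.30039081  0.094     ]
jar scn [352.3499044  278.98470363] 523 [ 0.48474046 -0.3049865   0.094     ]
lid [array([0.666, 0.112]), array([0.672, 0.009]), array([0.566, 0.002]), array([0.561, 0.105])] [0.61651357 0.05698987 0.104     ]
lid s [array([0.665, 0.109]), array([0.671, 0.006]), array([0.568, 0.002]), array([0.563, 0.104])] [0.61683619 0.05536502 0.104     ]
pad [array([0.521, 0.099]), array([0.525, 0.012]), array([0.434, 0.009]), array([0.431, 0.094])] [0.47753733 0.05360783 0.037     ]
carton [array([0.541, 0.337]), array([0.545, 0.306]), array([0.478, 0.298]), array([0.476, 0.328])] [0.50986116 0.31696685 0.089     ]
hold [array([0.551, 0.291]), array([0.479, 0.281]), array([0.471, 0.344])]
hold s [array([0.474, 0.342]), array([0.48, 0.28]), array([0.55 , 0.291])]
garlic [0.71097733 0.23545609 0.025     ]
tin [ 0.68927965 -0.34648642  0.072     ] spice [ 0.70834197 -0.22784093  0.105     ]
(210, 150) [0.70497945 0.32960749 0.        ]
(250, 200) [0.57514669 0.16080904 0.        ]
(240, 250) [0.4163746  0.14850479 0.        ]
(380, 285) [ 0.41311392 -0.28584647  0.        ]
(410, 180) [ 0.7555683  -0.31099932  0.        ]
(160, 235) [0.40340941 0.39976284 0.        ]
```

Emit:
{"op": "servo_tool", "data": {
  "deltas": [
    {"slide": [1,0,0],"spin": -0.75},
    {"slide": [1,0,0],"spin": -0.75},
    {"slide": [1,0,0],"spin": -0.75},
    {"slide": [1,0.5,0],"spin": 0},
    {"slide": [1,1,0],"spin": 0},
    {"slide": [1,1,0],"spin": 0},
    {"slide": [1,1,0],"spin": 0},
    {"slide": [1,1,0],"spin": 0},
    {"slide": [1,1,0],"spin": 0},
    {"slide": [1,1,0],"spin": 0}
  ]
}}

```text
time_s: 1.25
tcp_pos: [0.4275, 0.438, 0.2194]
ee_rot: [[0.997, 0.073, -0.002], [0.073, -0.997, -0.004], [-0.002, 0.003, -1.0]]
wrist_force: [0.3, 0.5, -0.6]
gripper_width: 0.998
```

```bash
cat >> h.py <<'E'
def go(p,phi=None):
    s=sense();R=np.array(s['ee_rot']);d=R.T@(np.array(p)-np.array(s['tcp_pos']))
    f=np.degrees(np.arctan2(R[1,0],R[0,0]))
    print('t',round(s['time_s'],2),'tcp',np.round(s['tcp_pos'],4),'phi',round(f,2),'slide units',np.round(d/.025,2),'spin',None if phi is None else round(((f-phi+180)%360-180)/8,2),'F',np.round(s['wrist_force'],1),'g',round(s['gripper_width'],3),'j',np.round(s['joints'],0))
E
python3 -c "
from h import *
go([.4845,-.3025,.2],3)"
```

```text
t 1.25 tcp [0.4275 0.438  0.2194] phi 4.17 slide units [ 0.12 29.7   0.88] spin 0.15 F [ 0.3  0.5 -0.6] g 0.998 j [ 61.  21.  -2.   0. -68.  33.]
```

Emit:
{"op": "servo_tool", "data": {
  "deltas": [
    {"slide": [0.1,1,0],"spin": 0.1},
    {"slide": [0.1,1,0],"spin": 0},
    {"slide": [0,1,0],"spin": 0},
    {"slide": [0,1,0],"spin": 0},
    {"slide": [0,0.5,0],"spin": 0},
    {"slide": [0,0,0],"spin": 0}
  ]
}}

```text
time_s: 1.85
tcp_pos: [0.4426, 0.3179, 0.2186]
ee_rot: [[0.999, 0.051, -0.003], [0.051, -0.999, -0.005], [-0.003, 0.005, -1.0]]
wrist_force: [0.2, 0.9, -0.7]
gripper_width: 1.0
```

```bash
python3 -c "
from h import *
import pickle
d=cap('wrist','w1.png');pickle.dump(d,open('w1.pkl','wb'))
go([.4845,-.3025,.2],3)"
```

```text
t 1.9 tcp [0.4426 0.3188 0.2186] phi 2.95 slide units [ 0.39 24.9   0.86] spin -0.01 F [-0.4  0.2  0.1] g 0.998 j [ 53.  15. -11.   0. -65.  40.]
```

View pics/w1.png

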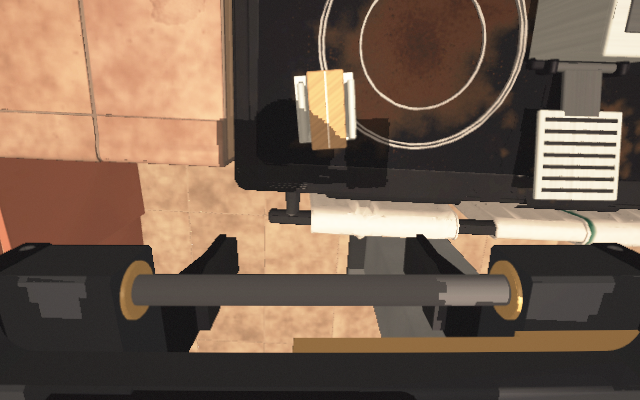

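The wrist view shows the carton's top at (326,110) between its cheeks, and the pad at (578,155).

```bash
python3 -c "
from h import *
b=cv2.imread('pics/w1.png')
cv2.imwrite('pics/w1z.png',cv2.resize(b[60:160,280:370],None,fx=6,fy=6,interpolation=cv2.INTER_CUBIC))"
```

```text
(no output)
```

View pics/w1z.png

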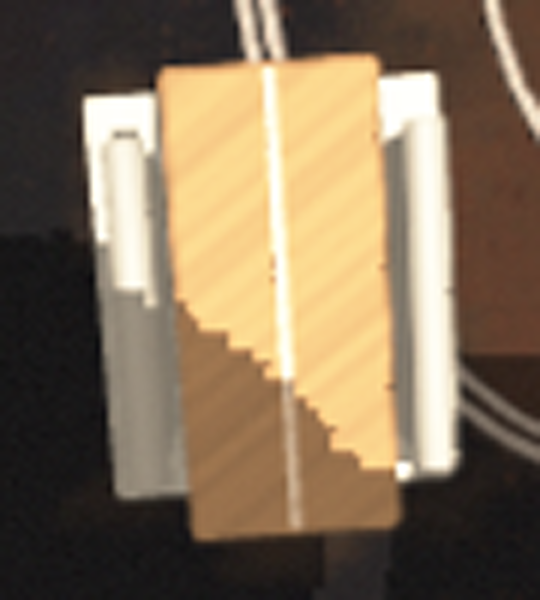

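Emit:
{"op": "servo_tool", "data": {
  "deltas": [
    {"slide": [0,1,0]},
    {"slide": [0,1,0]},
    {"slide": [0,1,0]},
    {"slide": [0,1,0]},
    {"slide": [0,1,0]},
    {"slide": [0,1,0]},
    {"slide": [0,1,0]},
    {"slide": [0,1,0]},
    {"slide": [0,1,0]},
    {"slide": [0,1,0]}
  ]
}}

```text
invalid input
```

Emit:
{"op": "servo_tool", "data": {
  "deltas": [
    {"slide": [0,0.5,0]},
    {"slide": [0,0,0]}
  ]
}}

```text
invalid input
```

```bash
python3 -c "
from h import *
import pickle
d=cap('wrist','w2.png');pickle.dump(d,open('w2.pkl','wb'))
go([.4845,-.3025,.2],3)"
```

```text
t 1.95 tcp [0.4427 0.3195 0.2185] phi 2.99 slide units [ 0.37 24.93  0.86] spin -0.0 F [-0.3  1.5  0.1] g 0.999 j [ 53.  15. -11.   0. -65.  40.]
```

View pics/w2.png

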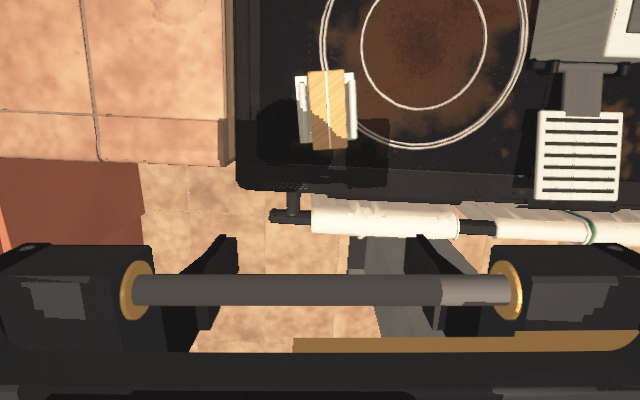

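Spin is required in each row, so both of those move calls were refused. The picture is the same as before.

```bash
python3 -c "
from h import *
import pickle
d=pickle.load(open('w1.pkl','rb'))
Z=lambda x,y:(280+(x+.5)/6-.5,60+(y+.5)/6-.5)
c=[onz(d,Z(*q),.089) for q in((158,70),(380,57),(400,526),(190,538))]
print(np.round(c,4),np.mean(c,0))
for a,b in((0,3),(1,2)): v=c[a]-c[b];print(np.degrees(np.arctan2(v[1],v[0])),np.linalg.norm(v))
"
```

```text
[[0.541  0.3345 0.089 ]
 [0.5442 0.3048 0.089 ]
 [0.4817 0.2975 0.089 ]
 [0.4784 0.3274 0.089 ]] [0.51134949 0.31604439 0.089     ]
6.4664333378389784 0.06298719488312565
6.601764781193427 0.06296500677439963
```

Emit:
{"op": "servo_tool", "data": {
  "deltas": [
    {"slide": [0,1,0],"spin": 0},
    {"slide": [0,1,0],"spin": 0},
    {"slide": [0,1,0],"spin": 0},
    {"slide": [0,1,0],"spin": 0},
    {"slide": [0,1,0],"spin": 0},
    {"slide": [0,1,0],"spin": 0},
    {"slide": [0,1,0],"spin": 0},
    {"slide": [0,1,0],"spin": 0},
    {"slide": [0,1,0],"spin": 0},
    {"slide": [0,0.5,0],"spin": 0}
  ]
}}

```text
time_s: 2.95
tcp_pos: [0.4609, 0.0893, 0.2186]
ee_rot: [[0.998, 0.07, 0.002], [0.07, -0.998, -0.002], [0.001, 0.002, -1.0]]
wrist_force: [-0.4, -0.3, -0.8]
gripper_width: 0.997
```

Emit:
{"op": "servo_tool", "data": {
  "deltas": [
    {"slide": [0,0,0],"spin": 0}
  ]
}}

```text
time_s: 3.05
tcp_pos: [0.4614, 0.0891, 0.2186]
ee_rot: [[0.998, 0.069, 0.002], [0.069, -0.998, -0.002], [0.002, 0.002, -1.0]]
wrist_force: [-0.0, -0.6, -0.3]
gripper_width: 1.001
```

```bash
python3 -c "
from h import *
import pickle
d=cap('wrist','w3.png');pickle.dump(d,open('w3.pkl','wb'))
go([.4845,-.3025,.2],3)"
```

```text
t 3.1 tcp [0.4615 0.0897 0.2186] phi 4.0 slide units [-0.18 15.71  0.77] spin 0.13 F [-1.2 -0.3 -0.3] g 1.001 j [ 31.   7. -21.   0. -62.  63.]
```

View pics/w3.png

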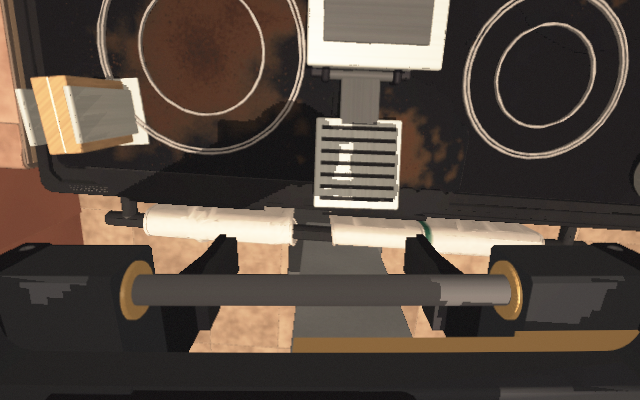

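The pad's corners are at about (318,120), (400,120), (398,209) and (314,207); the lid's front edge runs (307,68)–(443,70).

```bash
python3 -c "
from h import *
import pickle
d=pickle.load(open('w3.pkl','rb'))
c=[onz(d,q,z) for q,z in(((318,119),.027),((400,119),.027),((398.5,209),.047),((314.5,207),.047))]
print(np.round(c,4),np.mean(c,0))
c=[onz(d,q,.104) for q in((307,68),(442.5,71))]
print(np.round(c,4),np.mean(c,0))
"
```

```text
[[0.5204 0.0958 0.027 ]
 [0.5264 0.0126 0.027 ]
 [0.437  0.0067 0.047 ]
 [0.4331 0.0933 0.047 ]] [0.47921191 0.05208529 0.037     ]
[[0.5613 0.1066 0.104 ]
 [0.5667 0.0026 0.104 ]] [0.56403445 0.05459673 0.104     ]
```

Emit:
{"op": "servo_tool", "data": {
  "deltas": [
    {"slide": [0,1,0],"spin": 0},
    {"slide": [0,1,0],"spin": 0},
    {"slide": [0,1,0],"spin": 0},
    {"slide": [0,1,0],"spin": 0},
    {"slide": [0,1,0],"spin": 0},
    {"slide": [0,1,0],"spin": 0},
    {"slide": [0,1,0],"spin": 0},
    {"slide": [0,1,0],"spin": 0},
    {"slide": [0,1,0],"spin": 0},
    {"slide": [0,1,0],"spin": 0}
  ]
}}

```text
time_s: 4.1
tcp_pos: [0.4897, -0.1533, 0.2189]
ee_rot: [[0.996, 0.092, 0.007], [0.092, -0.996, 0.001], [0.007, 0.0, -1.0]]
wrist_force: [-0.0, -0.3, 0.1]
gripper_width: 1.0
```

Emit:
{"op": "servo_tool", "data": {
  "deltas": [
    {"slide": [-0.5,1,0],"spin": 0},
    {"slide": [-0.5,1,0],"spin": 0},
    {"slide": [0,0,0],"spin": 0}
  ]
}}

```text
time_s: 4.4
tcp_pos: [0.4725, -0.2062, 0.2179]
ee_rot: [[0.996, 0.094, 0.008], [0.094, -0.996, 0.0], [0.008, 0.0, -1.0]]
wrist_force: [0.7, 0.9, -0.3]
gripper_width: 0.999
```

```bash
python3 -c "
from h import *
import pickle
d=cap('wrist','w4.png');pickle.dump(d,open('w4.pkl','wb'))
go([.4845,-.3025,.2],3)"
```

```text
t 4.45 tcp [ 0.473  -0.2053  0.218 ] phi 5.43 slide units [0.08 3.91 0.72] spin 0.3 F [1.8 0.4 0.1] g 1.0 j [ -5.  11. -15.  -0. -63. 101.]
```

View pics/w4.png

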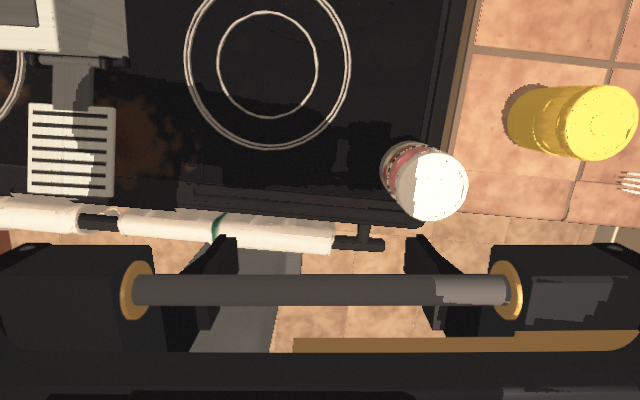

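```bash
python3 -c "
from h import *
import pickle
d=pickle.load(open('w4.pkl','rb'))
for q in((430,184),(469,184),(430,222)):print(onz(d,q,.094))
print(proj(d,[.4845,-.3025,.094]))
go([.4845,-.3025,.12],3)
"
```

```text
[ 0.48988282 -0.29958649  0.094     ]
[ 0.49312784 -0.33340904  0.094     ]
[ 0.45549504 -0.30591223  0.094     ]
[432.17539755 190.31185338]
t 4.45 tcp [ 0.473  -0.2053  0.218 ] phi 5.43 slide units [0.06 3.91 3.92] spin 0.3 F [1.8 0.4 0.1] g 1.0 j [ -5.  11. -15.  -0. -63. 101.]
```

Emit:
{"op": "servo_tool", "data": {
  "deltas": [
    {"slide": [0.1,1,0],"spin": 0.3},
    {"slide": [0,1,0],"spin": 0},
    {"slide": [0,1,0],"spin": 0},
    {"slide": [0,0.9,0],"spin": 0},
    {"slide": [0,0,0],"spin": 0},
    {"slide": [0,0,0],"spin": 0}
  ]
}}

```text
time_s: 5.05
tcp_pos: [0.4893, -0.2976, 0.2174]
ee_rot: [[0.998, 0.063, 0.011], [0.063, -0.998, 0.001], [0.011, -0.001, -1.0]]
wrist_force: [-0.1, -0.7, -0.3]
gripper_width: 1.0
```

```bash
python3 -c "
from h import *
import pickle
d=cap('wrist','w5.png');pickle.dump(d,open('w5.pkl','wb'))
print(proj(d,[.4845,-.3025,.094]))
go([.4845,-.3025,.05],3)"
```

```text
[326.16469765 199.59426413]
t 5.1 tcp [ 0.4893 -0.2975  0.2174] phi 3.63 slide units [-0.28  0.19  6.69] spin 0.08 F [-0.  -0.1 -0.6] g 0.999 j [-15.  17.  -8.  -0. -65. 109.]
```

View pics/w5.png

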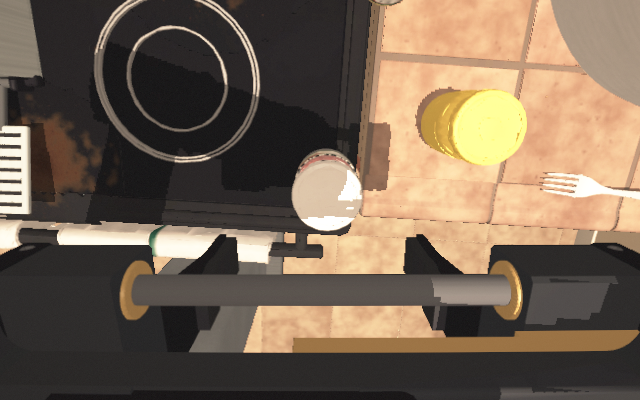

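Emit:
{"op": "servo_tool", "data": {
  "deltas": [
    {"slide": [-0.15,0.22,1],"spin": 0.08},
    {"slide": [0,0,1],"spin": 0},
    {"slide": [0,0,0.7],"spin": 0},
    {"slide": [0,0,0],"spin": 0}
  ]
}}

```text
time_s: 5.5
tcp_pos: [0.4893, -0.2982, 0.1497]
ee_rot: [[0.998, 0.059, 0.015], [0.059, -0.998, 0.001], [0.015, 0.0, -1.0]]
wrist_force: [-0.3, 0.6, -0.3]
gripper_width: 1.002
```

```bash
python3 -c "
from h import *
import pickle
d=cap('wrist','w6.png')
print(proj(d,[.487,-.303,.094]))
go([.487,-.303,.05],3)"
```

```text
[327.65428839 222.95651614]
t 5.55 tcp [ 0.4902 -0.2987  0.1512] phi 3.39 slide units [-0.21  0.16  4.05] spin 0.05 F [0.2 0.2 0.7] g 1.001 j [-15.  20. -13.  -0. -56. 109.]
```

View pics/w6.png

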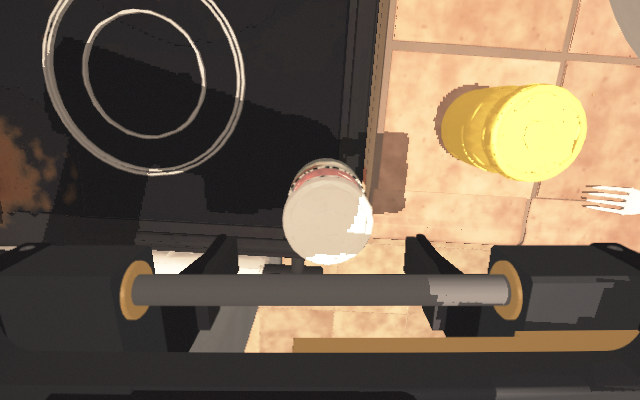

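Emit:
{"op": "servo_tool", "data": {
  "deltas": [
    {"slide": [-0.2,0.18,0.8],"spin": 0},
    {"slide": [0,0,0.9],"spin": 0},
    {"slide": [-0.03,0,0.9],"spin": 0},
    {"slide": [0,0,0.9],"spin": 0},
    {"slide": [0,0,0.45],"spin": 0},
    {"slide": [0,0,0],"spin": 0}
  ]
}}

```text
time_s: 6.15
tcp_pos: [0.4956, -0.3028, 0.0598]
ee_rot: [[0.997, 0.067, 0.035], [0.068, -0.998, -0.008], [0.035, 0.011, -0.999]]
wrist_force: [-0.5, -0.4, 0.4]
gripper_width: 0.999
```

```bash
python3 -c "
from h import *
go([.487,-.303,.05],3)"
```

```text
t 6.15 tcp [ 0.4956 -0.3028  0.0598] phi 3.88 slide units [-0.36 -0.02  0.38] spin 0.11 F [-0.5 -0.4  0.4] g 0.999 j [-15.  26. -19.  -0. -43. 109.]
```

Emit:
{"op": "servo_tool", "data": {
  "deltas": [
    {"slide": [-0.3,0,0.15],"spin": 0},
    {"slide": [-0.06,0,0.15],"spin": 0},
    {"slide": [0,0,0.1],"spin": 0},
    {"slide": [0,0,0],"spin": 0}
  ]
}}

```text
time_s: 6.55
tcp_pos: [0.4889, -0.3041, 0.053]
ee_rot: [[0.997, 0.069, 0.042], [0.069, -0.998, -0.011], [0.041, 0.014, -0.999]]
wrist_force: [1.3, 1.0, 0.5]
gripper_width: 1.002
```

Emit:
{"op": "servo_tool", "data": {
  "deltas": [
    {"slide": [0,0,0],"spin": 0},
    {"slide": [0,0,0],"spin": 0},
    {"slide": [0,0,0],"spin": 0},
    {"slide": [0,0,0],"spin": 0},
    {"slide": [0,0,0],"spin": 0},
    {"slide": [0,0,0],"spin": 0}
  ],
  "gripper": 255
}}

```text
time_s: 7.15
tcp_pos: [0.4897, -0.3042, 0.0541]
ee_rot: [[0.997, 0.068, 0.044], [0.069, -0.998, -0.011], [0.043, 0.014, -0.999]]
wrist_force: [0.0, 0.4, -0.4]
gripper_width: 0.714
```

```bash
python3 -c "
from h import *
go([.487,-.303,.05],3)"
```

```text
t 7.15 tcp [ 0.4897 -0.3042  0.0541] phi 3.96 slide units [-0.11 -0.06  0.16] spin 0.12 F [ 0.   0.4 -0.4] g 0.714 j [-16.  26. -20.  -0. -41. 110.]
```

Emit:
{"op": "servo_tool", "data": {
  "deltas": [
    {"slide": [0,0,-0.5],"spin": 0},
    {"slide": [0,0,-1],"spin": 0},
    {"slide": [0,0,-1],"spin": 0},
    {"slide": [0,0,-1],"spin": 0},
    {"slide": [0,0,-0.6],"spin": 0},
    {"slide": [0,0,0],"spin": 0}
  ]
}}

```text
time_s: 7.75
tcp_pos: [0.4812, -0.3018, 0.1586]
ee_rot: [[0.997, 0.067, 0.034], [0.067, -0.998, -0.007], [0.034, 0.009, -0.999]]
wrist_force: [-0.3, -0.3, -3.4]
gripper_width: 0.716
```

```bash
python3 -c "
from h import *
go([.47,.052,.14],3)"
```

```text
t 7.75 tcp [ 0.4812 -0.3018  0.1586] phi 3.85 slide units [  0.48 -14.16   0.63] spin 0.11 F [-0.3 -0.3 -3.4] g 0.716 j [-16.  19. -14.  -0. -55. 110.]
```

Emit:
{"op": "servo_tool", "data": {
  "deltas": [
    {"slide": [0,-0.5,0],"spin": 0},
    {"slide": [0,-1,0],"spin": 0},
    {"slide": [0,-1,0],"spin": 0},
    {"slide": [0,-1,0],"spin": 0},
    {"slide": [0,-1,0],"spin": 0},
    {"slide": [0,-1,0],"spin": 0},
    {"slide": [0,-1,0],"spin": 0},
    {"slide": [0,-1,0],"spin": 0},
    {"slide": [0,-1,0],"spin": 0},
    {"slide": [0,-1,0],"spin": 0}
  ]
}}

```text
time_s: 8.75
tcp_pos: [0.4536, -0.053, 0.1453]
ee_rot: [[0.998, 0.059, 0.01], [0.059, -0.998, -0.002], [0.01, 0.003, -1.0]]
wrist_force: [0.6, -0.9, -3.4]
gripper_width: 0.715
```

Emit:
{"op": "servo_tool", "data": {
  "deltas": [
    {"slide": [0,-1,0],"spin": 0},
    {"slide": [0,-1,0],"spin": 0},
    {"slide": [0,-1,0],"spin": 0},
    {"slide": [0,-0.8,0],"spin": 0},
    {"slide": [0,0,0],"spin": 0}
  ]
}}

```text
time_s: 9.25
tcp_pos: [0.4406, 0.0485, 0.1396]
ee_rot: [[0.998, 0.062, -0.002], [0.062, -0.998, -0.004], [-0.002, 0.004, -1.0]]
wrist_force: [0.1, -0.3, -3.8]
gripper_width: 0.713
```

```bash
python3 -c "
from h import *
go([.473,.052,.13],3)
cap('scene','s1.png')
cap('wrist','w7.png')"
```

```text
t 9.25 tcp [0.4406 0.0485 0.1396] phi 3.58 slide units [ 1.3  -0.06  0.38] spin 0.07 F [ 0.1 -0.3 -3.8] g 0.713 j [ 28.   9. -31.   0. -50.  66.]
```

View pics/s1.png

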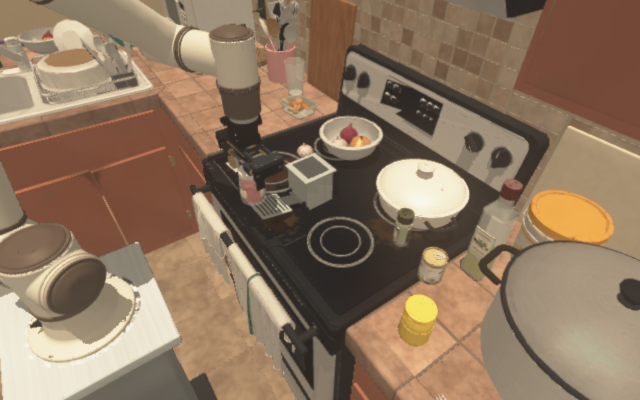

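View pics/w7.png

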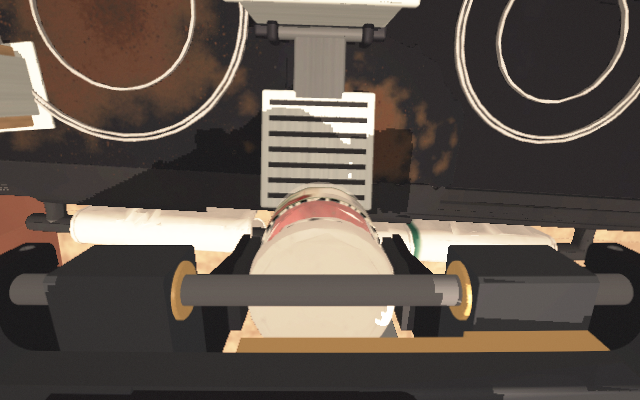

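Emit:
{"op": "servo_tool", "data": {
  "deltas": [
    {"slide": [0.7,-0.03,0],"spin": 0.07},
    {"slide": [0.7,0,0],"spin": 0},
    {"slide": [0,0,0.3],"spin": 0},
    {"slide": [0,0,0.3],"spin": 0},
    {"slide": [0,0,0],"spin": 0}
  ]
}}

```text
time_s: 9.85
tcp_pos: [0.4721, 0.0453, 0.1209]
ee_rot: [[0.999, 0.046, -0.01], [0.045, -0.999, -0.007], [-0.01, 0.007, -1.0]]
wrist_force: [-0.1, -0.2, -3.3]
gripper_width: 0.72
```

```bash
python3 -c "
from h import *
go([.475,.051,.071],3)"
```

```text
t 9.85 tcp [0.4721 0.0453 0.1209] phi 2.61 slide units [ 0.15 -0.24  1.99] spin -0.05 F [-0.1 -0.2 -3.3] g 0.72 j [ 25.  14. -28.   0. -49.  67.]
```

Emit:
{"op": "servo_tool", "data": {
  "deltas": [
    {"slide": [0.1,-0.24,0.3],"spin": 0},
    {"slide": [0,0,0.4],"spin": 0},
    {"slide": [0,0,0.4],"spin": 0},
    {"slide": [0,0,0.3],"spin": 0},
    {"slide": [0,0,0.2],"spin": 0},
    {"slide": [0,0,0],"spin": 0}
  ]
}}

```text
time_s: 10.45
tcp_pos: [0.472, 0.0508, 0.077]
ee_rot: [[0.999, 0.046, -0.012], [0.046, -0.999, -0.008], [-0.013, 0.008, -1.0]]
wrist_force: [0.1, -0.6, -2.5]
gripper_width: 0.716
```

```bash
python3 -c "
from h import *
go([.475,.051,.071],3)"
```

```text
t 10.45 tcp [0.472  0.0508 0.077 ] phi 2.61 slide units [ 0.12 -0.01  0.24] spin -0.05 F [ 0.1 -0.6 -2.5] g 0.716 j [ 26.  18. -31.   0. -42.  67.]
```

Emit:
{"op": "servo_tool", "data": {
  "deltas": [
    {"slide": [0.05,0,0.1],"spin": 0},
    {"slide": [0.02,0,0.1],"spin": 0},
    {"slide": [0.02,0,0.06],"spin": 0},
    {"slide": [0,0,0],"spin": 0}
  ]
}}

```text
time_s: 10.85
tcp_pos: [0.4749, 0.0511, 0.0727]
ee_rot: [[0.999, 0.047, -0.011], [0.047, -0.999, -0.009], [-0.011, 0.008, -1.0]]
wrist_force: [-0.7, -0.9, -3.2]
gripper_width: 0.718
```

```bash
python3 -c "
from h import *
go([.475,.051,.071],3)
cap('scene','s2.png')
b=cv2.imread('pics/s2.png')
cv2.imwrite('pics/s2z.png',cv2.resize(b[110:230,200:360],None,fx=5,fy=5,interpolation=cv2.INTER_CUBIC))"
```

```text
t 10.85 tcp [0.4749 0.0511 0.0727] phi 2.7 slide units [0.   0.   0.07] spin -0.04 F [-0.7 -0.9 -3.2] g 0.718 j [ 26.  18. -31.   0. -42.  67.]
```

View pics/s2z.png

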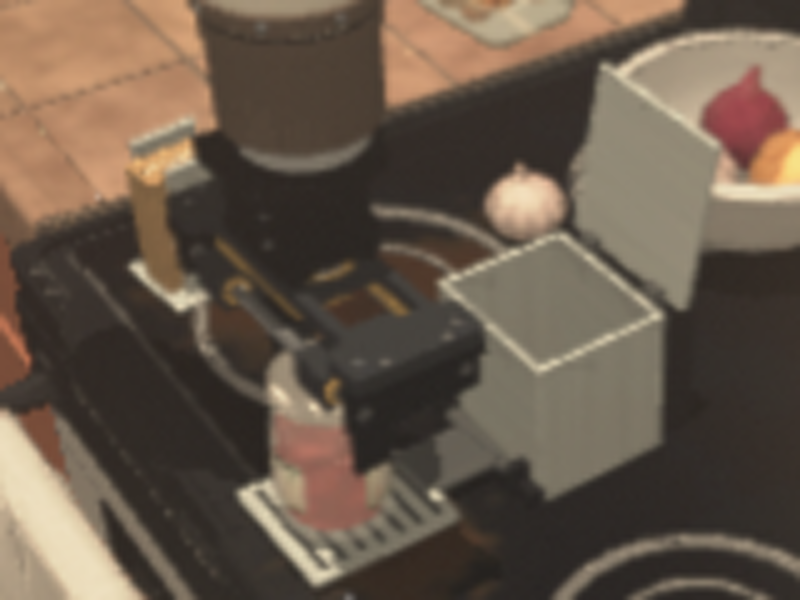

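The lid is up, and the jar is over the middle of the pad. I'll press the last millimetres down and release.

Emit:
{"op": "servo_tool", "data": {
  "deltas": [
    {"slide": [0,0,0.08],"spin": 0},
    {"slide": [0,0,0.08],"spin": 0},
    {"slide": [0,0,0.08],"spin": 0}
  ]
}}

```text
time_s: 11.2
tcp_pos: [0.4754, 0.0511, 0.072]
ee_rot: [[0.999, 0.05, -0.01], [0.05, -0.999, -0.01], [-0.01, 0.009, -1.0]]
wrist_force: [-8.2, 1.9, 15.6]
gripper_width: 0.718
```

```bash
python3 -c "
from h import *
go([.475,.051,.071],3)"
```

```text
t 11.2 tcp [0.4754 0.0511 0.072 ] phi 2.86 slide units [-0.02  0.    0.04] spin -0.02 F [-8.2  1.9 15.6] g 0.718 j [ 26.  18. -31.   0. -42.  67.]
```

Emit:
{"op": "servo_tool", "data": {
  "deltas": [
    {"slide": [0,0,0],"spin": 0},
    {"slide": [0,0,0],"spin": 0},
    {"slide": [0,0,0],"spin": 0},
    {"slide": [0,0,0],"spin": 0},
    {"slide": [0,0,0],"spin": 0}
  ],
  "gripper": 0
}}

```text
time_s: 11.7
tcp_pos: [0.478, 0.0519, 0.0735]
ee_rot: [[0.999, 0.051, -0.003], [0.051, -0.999, -0.008], [-0.004, 0.008, -1.0]]
wrist_force: [-0.4, 0.0, 0.4]
gripper_width: 0.984
```

Emit:
{"op": "servo_tool", "data": {
  "deltas": [
    {"slide": [0,0,-0.5],"spin": 0},
    {"slide": [0,0,-1],"spin": 0},
    {"slide": [0,0,-1],"spin": 0},
    {"slide": [0,0,-1],"spin": 0},
    {"slide": [0,0,-1],"spin": 0},
    {"slide": [0,0,-0.5],"spin": 0},
    {"slide": [0,0,0],"spin": 0}
  ]
}}

```text
time_s: 12.4
tcp_pos: [0.4781, 0.0523, 0.2008]
ee_rot: [[0.999, 0.05, -0.008], [0.05, -0.999, -0.011], [-0.009, 0.01, -1.0]]
wrist_force: [-0.6, 0.2, -0.1]
gripper_width: 0.997
```

```bash
python3 -c "
from h import *
go([.511,.316,.19],-83)
d=cap('wrist','w8.png')
cap('scene','s3.png')
b=cv2.imread('pics/s3.png')
cv2.imwrite('pics/s3z.png',cv2.resize(b[110:230,200:360],None,fx=5,fy=5,interpolation=cv2.INTER_CUBIC))"
```

```text
t 12.4 tcp [0.4781 0.0523 0.2008] phi 2.87 slide units [  1.85 -10.47   0.31] spin 10.73 F [-0.6  0.2 -0.1] g 0.997 j [ 26.   9. -21.   0. -61.  67.]
```

View pics/s3z.png

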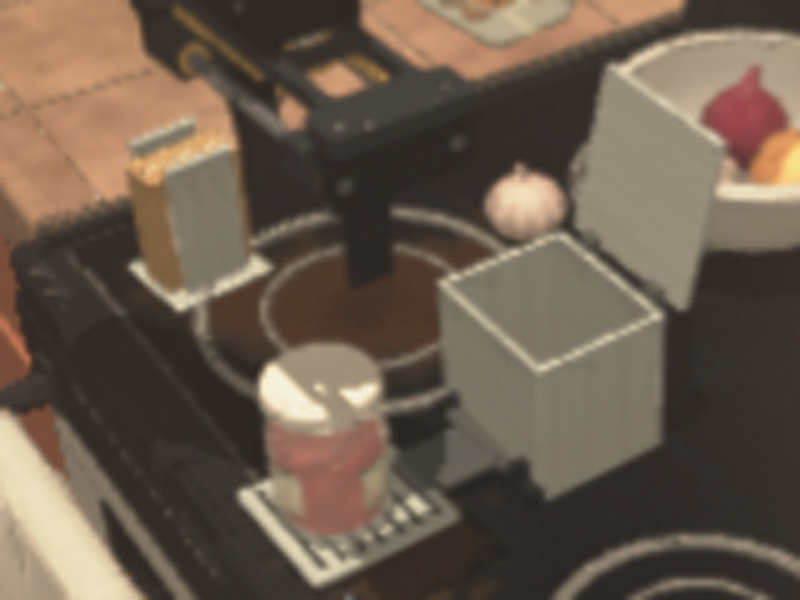

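View pics/w8.png

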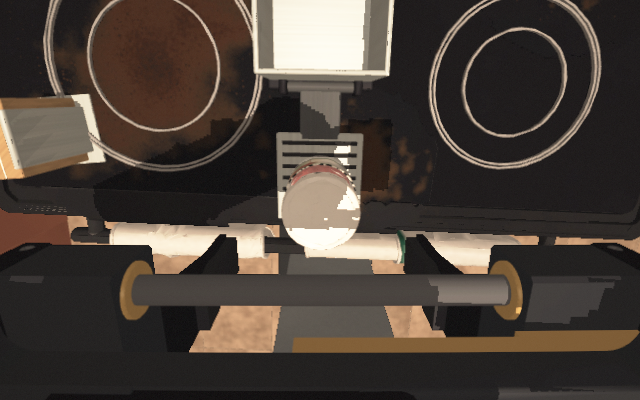

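Jar stands on the pad and the lid is fully up: jar top at (320,208), box front rim from (253,72) to (389,77) in the wrist view.

```bash
python3 -c "
from h import *
d=cap('wrist')
print('jar',onz(d,(320,208),.111))
c=[onz(d,q,.098) for q in((253,73),(389.5,77))];print(c,np.mean(c,0))
c=[onz(d,q,.017) for q in((277,134),(363,135),(362,219),(277.5,216))];print(np.round(c,4),np.mean(c,0))
s=cap('scene')
S=lambda x,y:(200+(x+.5)/5-.5,110+(y+.5)/5-.5)
c=[onz(s,S(*q),.098) for q in((438,284),(540,374),(665,318),(562,234))];print(np.round(c,4),np.mean(c,0))
"
```

```text
jar [0.47286488 0.05136473 0.111     ]
[array([0.56903098, 0.10468243, 0.098     ]), array([0.57142572, 0.00546217, 0.098     ])] [0.57022835 0.0550723  0.098     ]
[[0.5174 0.0956 0.017 ]
 [0.5207 0.0099 0.017 ]
 [0.4317 0.0032 0.017 ]
 [0.4309 0.0939 0.017 ]] [0.47517406 0.05066966 0.017     ]
[[0.5696 0.1022 0.098 ]
 [0.5738 0.003  0.098 ]
 [0.6578 0.0049 0.098 ]
 [0.6546 0.1035 0.098 ]] [0.61395871 0.05338561 0.098     ]
```

Emit:
{"op": "servo_tool", "data": {
  "deltas": [
    {"slide": [0.3,-0.5,0],"spin": 0},
    {"slide": [0.5,-1,0],"spin": 0},
    {"slide": [0.5,-1,0],"spin": 0},
    {"slide": [0.4,-1,0],"spin": 0},
    {"slide": [0.1,-1,0],"spin": 0},
    {"slide": [0.05,-1,0],"spin": 0},
    {"slide": [0,-1,0],"spin": 0},
    {"slide": [0,-1,0],"spin": 0},
    {"slide": [0,-1,0],"spin": 0},
    {"slide": [0,-1,0],"spin": 0}
  ]
}}

```text
time_s: 13.6
tcp_pos: [0.5114, 0.303, 0.1809]
ee_rot: [[0.999, 0.046, -0.03], [0.045, -0.999, -0.023], [-0.031, 0.022, -0.999]]
wrist_force: [0.4, -1.1, 0.3]
gripper_width: 1.002
```

Emit:
{"op": "servo_tool", "data": {
  "deltas": [
    {"slide": [0,0,0],"spin": 1},
    {"slide": [0,0,0],"spin": 1},
    {"slide": [0,0,0],"spin": 1},
    {"slide": [0,0,0],"spin": 1},
    {"slide": [0,0,0],"spin": 1},
    {"slide": [0,0,0],"spin": 1},
    {"slide": [0,0,0],"spin": 1},
    {"slide": [0,0,0],"spin": 1},
    {"slide": [0,0,0],"spin": 1},
    {"slide": [0,0,0],"spin": 1}
  ]
}}

```text
time_s: 14.6
tcp_pos: [0.5087, 0.3145, 0.1648]
ee_rot: [[0.171, -0.984, -0.044], [-0.985, -0.17, -0.038], [0.03, 0.05, -0.998]]
wrist_force: [0.2, 0.1, -0.0]
gripper_width: 0.998
```

```bash
python3 -c "
from h import *
go([.511,.316,.19],-83)"
```

```text
t 14.6 tcp [0.5087 0.3145 0.1648] phi -80.12 slide units [-0.01 -0.05 -1.01] spin 0.36 F [ 0.2  0.1 -0. ] g 0.998 j [ 47.  24.  -6.  -0. -64. -37.]
```

Emit:
{"op": "servo_tool", "data": {
  "deltas": [
    {"slide": [0,0,-0.4],"spin": 0.18},
    {"slide": [0,0,-0.4],"spin": 0.18},
    {"slide": [0,0,-0.4],"spin": 0},
    {"slide": [0,0,-0.4],"spin": 0},
    {"slide": [0,0,-0.4],"spin": 0},
    {"slide": [0,0,-0.4],"spin": 0},
    {"slide": [0,0,0],"spin": 0}
  ]
}}

```text
time_s: 15.3
tcp_pos: [0.5112, 0.3195, 0.2243]
ee_rot: [[0.12, -0.992, -0.048], [-0.992, -0.118, -0.043], [0.037, 0.053, -0.998]]
wrist_force: [0.6, -0.1, 0.3]
gripper_width: 0.998
```

```bash
python3 -c "
from h import *
go([.511,.316,.19],-83);st()"
```

```text
t 15.3 tcp [0.5112 0.3195 0.2243] phi -83.12 slide units [ 0.09 -0.05  1.38] spin -0.01 F [ 0.6 -0.1  0.3] g 0.998 j [ 47.  22.   0.  -0. -72. -40.]
15.3 [0.5112 0.3195 0.2243] 
 [[ 0.12  -0.992 -0.048]
 [-0.992 -0.118 -0.043]
 [ 0.037  0.053 -0.998]] [ 0.6 -0.1  0.3] 0.9984115473473753
```

Emit:
{"op": "servo_tool", "data": {
  "deltas": [
    {"slide": [0,0,1],"spin": 0},
    {"slide": [0,0,1],"spin": 0},
    {"slide": [0,0,1],"spin": 0},
    {"slide": [0,0,0],"spin": 0}
  ]
}}

```text
time_s: 15.7
tcp_pos: [0.508, 0.3167, 0.1494]
ee_rot: [[0.119, -0.992, -0.045], [-0.992, -0.117, -0.039], [0.033, 0.05, -0.998]]
wrist_force: [-1.7, 0.3, -1.3]
gripper_width: 1.003
```

```bash
python3 -c "
from h import *
go([.511,.316,.19],-83);st()"
```

```text
t 15.7 tcp [0.508  0.3167 0.1494] phi -83.15 slide units [ 0.1  -0.03 -1.62] spin -0.02 F [-1.7  0.3 -1.3] g 1.003 j [ 47.  25.  -6.  -0. -62. -40.]
15.7 [0.508  0.3167 0.1494] 
 [[ 0.119 -0.992 -0.045]
 [-0.992 -0.117 -0.039]
 [ 0.033  0.05  -0.998]] [-1.7  0.3 -1.3] 1.0033447772389839
```

Emit:
{"op": "servo_tool", "data": {
  "deltas": [
    {"slide": [0,0,0],"spin": -1},
    {"slide": [0,0,0],"spin": -1},
    {"slide": [0,0,0],"spin": -1},
    {"slide": [0,0,0],"spin": -1},
    {"slide": [0,0,0],"spin": -1}
  ]
}}

```text
time_s: 16.2
tcp_pos: [0.5102, 0.3176, 0.1547]
ee_rot: [[0.748, -0.663, -0.041], [-0.664, -0.747, -0.037], [-0.006, 0.055, -0.998]]
wrist_force: [-0.7, 0.2, 0.3]
gripper_width: 1.002
```

Emit:
{"op": "servo_tool", "data": {
  "deltas": [
    {"slide": [0,0,0],"spin": 0.5},
    {"slide": [0,0,0],"spin": 0.5},
    {"slide": [0,0,0],"spin": 0.5},
    {"slide": [0,0,0],"spin": 0.5}
  ]
}}

```text
time_s: 16.6
tcp_pos: [0.5127, 0.3191, 0.161]
ee_rot: [[0.531, -0.847, -0.034], [-0.847, -0.53, -0.033], [0.01, 0.046, -0.999]]
wrist_force: [-0.5, 0.2, 0.4]
gripper_width: 1.001
```

Emit:
{"op": "servo_tool", "data": {
  "deltas": [
    {"slide": [0,0,0],"spin": 0.5},
    {"slide": [0,0,0],"spin": 0.5},
    {"slide": [0,0,0],"spin": 0.5},
    {"slide": [0,0,0],"spin": 0.5},
    {"slide": [0,0,0],"spin": 0.5}
  ]
}}

```text
time_s: 17.1
tcp_pos: [0.5156, 0.3209, 0.1691]
ee_rot: [[0.196, -0.98, -0.025], [-0.98, -0.195, -0.027], [0.022, 0.03, -0.999]]
wrist_force: [0.4, 1.2, -0.1]
gripper_width: 1.0
```

```bash
python3 -c "
from h import *
go([.511,.316,.19],-83);st();print(sense()['effort'],sense()['joint_velocities'])"
```

```text
t 17.1 tcp [0.5156 0.3209 0.1691] phi -78.71 slide units [ 0.17  0.25 -0.83] spin 0.54 F [ 0.4  1.2 -0.1] g 1.0 j [ 47.  24.  -5.  -0. -63. -36.]
17.1 [0.5156 0.3209 0.1691] 
 [[ 0.196 -0.98  -0.025]
 [-0.98  -0.195 -0.027]
 [ 0.022  0.03  -0.999]] [ 0.4  1.2 -0.1] 0.999628810599089
[ 5.57193518e-03 -3.92935109e+01  1.75577134e+01  3.97870034e+00
 -8.42942018e-02  4.76082880e-01] [  0.06605341  -0.80419844   1.13658593   0.29521957  -0.79837182
 -41.36597112]
```

Emit:
{"op": "servo_tool", "data": {
  "deltas": [
    {"slide": [0,0,0],"spin": 0.5},
    {"slide": [0,0,0],"spin": 0.5},
    {"slide": [0,0,0],"spin": 0.5},
    {"slide": [0,0,0],"spin": 0.5},
    {"slide": [0,0,0],"spin": -0.4},
    {"slide": [0,0,0],"spin": -0.4},
    {"slide": [0,0,0],"spin": -0.4},
    {"slide": [0,0,0],"spin": -0.3}
  ]
}}

```text
time_s: 17.9
tcp_pos: [0.5201, 0.3234, 0.182]
ee_rot: [[0.123, -0.992, -0.012], [-0.992, -0.123, -0.019], [0.017, 0.014, -1.0]]
wrist_force: [0.2, -0.4, 0.3]
gripper_width: 0.999
```

```bash
python3 -c "
from h import *
go([.511,.316,.05],-83);st()"
```

```text
t 17.9 tcp [0.5201 0.3234 0.182 ] phi -82.93 slide units [0.16 0.32 5.29] spin 0.01 F [ 0.2 -0.4  0.3] g 0.999 j [ 47.  23.  -4.   0. -64. -40.]
17.9 [0.5201 0.3234 0.182 ] 
 [[ 0.123 -0.992 -0.012]
 [-0.992 -0.123 -0.019]
 [ 0.017  0.014 -1.   ]] [ 0.2 -0.4  0.3] 0.9993840027804137
```

Emit:
{"op": "servo_tool", "data": {
  "deltas": [
    {"slide": [0.08,0.16,0.4],"spin": 0},
    {"slide": [0.08,0.16,0.6],"spin": 0},
    {"slide": [0,0,0.6],"spin": 0},
    {"slide": [0,0,0.6],"spin": 0},
    {"slide": [0,0,0],"spin": 0}
  ]
}}

```text
time_s: 18.4
tcp_pos: [0.5123, 0.3176, 0.1289]
ee_rot: [[0.119, -0.993, -0.008], [-0.993, -0.119, -0.014], [0.013, 0.009, -1.0]]
wrist_force: [-0.2, 0.2, -0.4]
gripper_width: 0.997
```

```bash
python3 -c "
from h import *
go([.511,.316,.05],-83);st()
d=cap('wrist','w9.png')
print(proj(d,[.511,.316,.089]))
u=np.array([np.cos(.122),np.sin(.122)]);v=np.array([-u[1],u[0]])
for a,b in((1,1),(1,-1),(-1,-1),(-1,1)):print(proj(d,[*(np.array([.511,.316])+a*.032*u+b*.015*v),.089]))
"
```

```text
t 18.4 tcp [0.5123 0.3176 0.1289] phi -83.17 slide units [0.01 0.03 3.16] spin -0.02 F [-0.2  0.2 -0.4] g 0.997 j [ 47.  25. -10.   0. -56. -41.]
18.4 [0.5123 0.3176 0.1289] 
 [[ 0.119 -0.993 -0.008]
 [-0.993 -0.119 -0.014]
 [ 0.013  0.009 -1.   ]] [-0.2  0.2 -0.4] 0.9974844453877515
[322.01551704 225.16649287]
[272.32270519 247.38166995]
[270.39865556 202.54623124]
[373.472885   202.13985314]
[371.62416635 246.88591461]
```

View pics/w9.png

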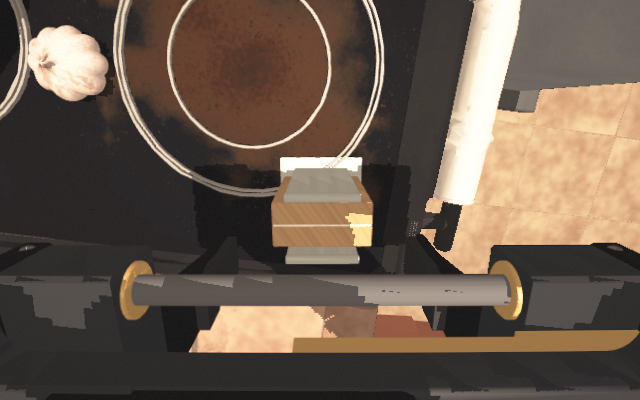

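The carton top's corners, (272,203) to (372,246), match the prediction to a pixel, so I descend.

Emit:
{"op": "servo_tool", "data": {
  "deltas": [
    {"slide": [0.01,0.03,0.5],"spin": 0},
    {"slide": [0,0,0.6],"spin": 0},
    {"slide": [0,0,0.6],"spin": 0},
    {"slide": [0,0,0.6],"spin": 0},
    {"slide": [0,0,0.5],"spin": 0},
    {"slide": [0,0,0.2],"spin": 0},
    {"slide": [0,0,0],"spin": 0}
  ]
}}

```text
time_s: 19.15
tcp_pos: [0.514, 0.3187, 0.0549]
ee_rot: [[0.118, -0.993, 0.001], [-0.993, -0.118, -0.007], [0.007, -0.0, -1.0]]
wrist_force: [-0.0, 0.5, 0.1]
gripper_width: 1.0
```

```bash
python3 -c "
from h import *
go([.511,.316,.05],-83);st()"
```

```text
t 19.15 tcp [0.514  0.3187 0.0549] phi -83.22 slide units [0.09 0.13 0.19] spin -0.03 F [-0.   0.5  0.1] g 1.0 j [ 47.  30. -14.   0. -47. -41.]
19.15 [0.514  0.3187 0.0549] 
 [[ 0.118 -0.993  0.001]
 [-0.993 -0.118 -0.007]
 [ 0.007 -0.    -1.   ]] [-0.   0.5  0.1] 0.9995176018671128
```

Emit:
{"op": "servo_tool", "data": {
  "deltas": [
    {"slide": [0.09,0.13,0.1],"spin": 0},
    {"slide": [0,0,0],"spin": 0}
  ]
}}

```text
time_s: 19.35
tcp_pos: [0.5113, 0.3163, 0.053]
ee_rot: [[0.118, -0.993, 0.002], [-0.993, -0.118, -0.006], [0.007, -0.001, -1.0]]
wrist_force: [0.5, -0.3, -0.1]
gripper_width: 0.997
```

Emit:
{"op": "servo_tool", "data": {
  "deltas": [
    {"slide": [0,0,0],"spin": 0},
    {"slide": [0,0,0],"spin": 0},
    {"slide": [0,0,0],"spin": 0},
    {"slide": [0,0,0],"spin": 0},
    {"slide": [0,0,0],"spin": 0}
  ],
  "gripper": 255
}}

```text
time_s: 19.85
tcp_pos: [0.512, 0.317, 0.0548]
ee_rot: [[0.118, -0.993, 0.005], [-0.993, -0.118, -0.004], [0.004, -0.004, -1.0]]
wrist_force: [0.9, 1.2, -0.9]
gripper_width: 0.729
```

```bash
python3 -c "
from h import *
go([.511,.316,.05],-83);st()"
```

```text
t 19.85 tcp [0.512  0.317  0.0548] phi -83.21 slide units [0.04 0.05 0.19] spin -0.03 F [ 0.9  1.2 -0.9] g 0.729 j [ 47.  29. -15.   0. -46. -41.]
19.85 [0.512  0.317  0.0548] 
 [[ 0.118 -0.993  0.005]
 [-0.993 -0.118 -0.004]
 [ 0.004 -0.004 -1.   ]] [ 0.9  1.2 -0.9] 0.728710692580425
```

Emit:
{"op": "servo_tool", "data": {
  "deltas": [
    {"slide": [0,0,-0.3],"spin": 0},
    {"slide": [0,0,-0.5],"spin": 0},
    {"slide": [0,0,-0.6],"spin": 0},
    {"slide": [0,0,-0.6],"spin": 0},
    {"slide": [0,0,-0.6],"spin": 0}
  ]
}}

```text
time_s: 20.35
tcp_pos: [0.5103, 0.316, 0.122]
ee_rot: [[0.118, -0.993, 0.0], [-0.993, -0.118, -0.008], [0.008, 0.001, -1.0]]
wrist_force: [0.1, 0.4, -0.8]
gripper_width: 0.735
```

Emit:
{"op": "servo_tool", "data": {
  "deltas": [
    {"slide": [0,0,-0.6],"spin": 0},
    {"slide": [0,0,-0.6],"spin": 0},
    {"slide": [0,0,-0.6],"spin": 0},
    {"slide": [0,0,-0.4],"spin": 0},
    {"slide": [0,0,0],"spin": 0}
  ]
}}

```text
time_s: 20.85
tcp_pos: [0.5113, 0.3173, 0.1868]
ee_rot: [[0.118, -0.993, 0.007], [-0.993, -0.118, -0.001], [0.002, -0.007, -1.0]]
wrist_force: [0.1, -0.6, -2.0]
gripper_width: 0.732
```

```bash
python3 -c "
from h import *
go([.511,.18,.17],-83);st()
cap('scene','s4.png')"
```

```text
t 20.85 tcp [0.5113 0.3173 0.1868] phi -83.22 slide units [5.45 0.66 0.68] spin -0.03 F [ 0.1 -0.6 -2. ] g 0.732 j [ 47.  21.  -6.   0. -62. -41.]
20.85 [0.5113 0.3173 0.1868] 
 [[ 0.118 -0.993  0.007]
 [-0.993 -0.118 -0.001]
 [ 0.002 -0.007 -1.   ]] [ 0.1 -0.6 -2. ] 0.7320942491496245
```

View pics/s4.png

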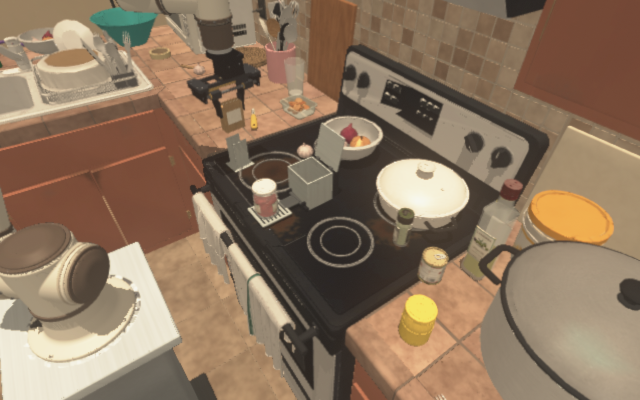

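Emit:
{"op": "servo_tool", "data": {
  "deltas": [
    {"slide": [0.5,-0.02,0],"spin": 0},
    {"slide": [0.9,-0.02,0],"spin": 0},
    {"slide": [1,-0.02,0],"spin": 0},
    {"slide": [1,-0.02,0],"spin": 0},
    {"slide": [0.9,-0.02,0],"spin": 0},
    {"slide": [0.6,0,0],"spin": 0},
    {"slide": [0,0,0],"spin": 0}
  ]
}}

```text
time_s: 21.6
tcp_pos: [0.5244, 0.1854, 0.1798]
ee_rot: [[0.117, -0.993, -0.007], [-0.993, -0.117, -0.01], [0.009, 0.008, -1.0]]
wrist_force: [-0.6, 0.9, -1.3]
gripper_width: 0.735
```

```bash
python3 -c "
from h import *
go([.53,.19,.051],-83);st()"
```

```text
t 21.6 tcp [0.5244 0.1854 0.1798] phi -83.25 slide units [-0.2  -0.28  5.15] spin -0.03 F [-0.6  0.9 -1.3] g 0.735 j [ 36.  18. -13.   0. -60. -30.]
21.6 [0.5244 0.1854 0.1798] 
 [[ 0.117 -0.993 -0.007]
 [-0.993 -0.117 -0.01 ]
 [ 0.009  0.008 -1.   ]] [-0.6  0.9 -1.3] 0.7348474401821226
```

Position is fine. Lowering.

Emit:
{"op": "servo_tool", "data": {
  "deltas": [
    {"slide": [0,0,0.5],"spin": 0},
    {"slide": [0,0,0.7],"spin": 0},
    {"slide": [0,0,0.7],"spin": 0},
    {"slide": [0,0,0.7],"spin": 0},
    {"slide": [0,0,0.7],"spin": 0},
    {"slide": [0,0,0.6],"spin": 0},
    {"slide": [0,0,0.4],"spin": 0},
    {"slide": [0,0,0],"spin": 0}
  ]
}}

```text
time_s: 22.4
tcp_pos: [0.5213, 0.1874, 0.0611]
ee_rot: [[0.121, -0.993, -0.011], [-0.993, -0.121, -0.012], [0.01, 0.013, -1.0]]
wrist_force: [0.1, 0.0, -1.1]
gripper_width: 0.73
```

```bash
python3 -c "
from h import *
go([.53,.19,.051],-83);st()"
```

```text
t 22.4 tcp [0.5213 0.1874 0.0611] phi -83.02 slide units [-0.07 -0.36  0.4 ] spin -0.0 F [ 0.1  0.  -1.1] g 0.73 j [ 37.  25. -21.   0. -45. -30.]
22.4 [0.5213 0.1874 0.0611] 
 [[ 0.121 -0.993 -0.011]
 [-0.993 -0.121 -0.012]
 [ 0.01   0.013 -1.   ]] [ 0.1  0.  -1.1] 0.7301881439363581
```

Emit:
{"op": "servo_tool", "data": {
  "deltas": [
    {"slide": [0,0,0.15],"spin": 0},
    {"slide": [0,0,0.12],"spin": 0},
    {"slide": [0,0,0.08],"spin": 0},
    {"slide": [0,0,0.05],"spin": 0}
  ]
}}

```text
time_s: 22.8
tcp_pos: [0.5224, 0.1887, 0.0516]
ee_rot: [[0.123, -0.992, -0.008], [-0.992, -0.123, -0.01], [0.009, 0.009, -1.0]]
wrist_force: [0.6, 0.8, -1.0]
gripper_width: 0.732
```

Emit:
{"op": "servo_tool", "data": {
  "deltas": [
    {"slide": [0,0,0.05],"spin": 0},
    {"slide": [0,0,0.05],"spin": 0}
  ]
}}

```text
time_s: 23.0
tcp_pos: [0.5225, 0.1887, 0.0511]
ee_rot: [[0.124, -0.992, -0.007], [-0.992, -0.124, -0.01], [0.009, 0.009, -1.0]]
wrist_force: [-4.3, -1.7, 8.4]
gripper_width: 0.738
```

Contact (8 N). Releasing and raising.

Emit:
{"op": "servo_tool", "data": {
  "deltas": [
    {"slide": [0,0,0],"spin": 0},
    {"slide": [0,0,0],"spin": 0},
    {"slide": [0,0,0],"spin": 0},
    {"slide": [0,0,0],"spin": 0}
  ],
  "gripper": 0
}}

```text
time_s: 23.4
tcp_pos: [0.5239, 0.1894, 0.0528]
ee_rot: [[0.124, -0.992, -0.003], [-0.992, -0.124, -0.008], [0.007, 0.004, -1.0]]
wrist_force: [0.5, 0.7, 0.2]
gripper_width: 0.968
```

Emit:
{"op": "servo_tool", "data": {
  "deltas": [
    {"slide": [0,0,-0.4],"spin": 0},
    {"slide": [0,0,-0.6],"spin": 0},
    {"slide": [0,0,-0.6],"spin": 0},
    {"slide": [0,0,-0.6],"spin": 0},
    {"slide": [0,0,-0.6],"spin": 0},
    {"slide": [0,0,-0.6],"spin": 0},
    {"slide": [0,0,-0.6],"spin": 0}
  ]
}}

```text
time_s: 24.1
tcp_pos: [0.5238, 0.1895, 0.158]
ee_rot: [[0.124, -0.992, -0.005], [-0.992, -0.124, -0.01], [0.009, 0.007, -1.0]]
wrist_force: [0.5, 1.0, -0.2]
gripper_width: 1.0
```

```bash
python3 -c "
from h import *
go([.522,.188,.051],-173);st()
d=cap('wrist','w10.png')
print(proj(d,[.522,.188,.085]))
"
```

```text
t 24.1 tcp [0.5238 0.1895 0.158 ] phi -82.89 slide units [0.01 0.05 4.28] spin 11.26 F [ 0.5  1.  -0.2] g 1.0 j [ 37.  19. -14.   0. -57. -30.]
24.1 [0.5238 0.1895 0.158 ] 
 [[ 0.124 -0.992 -0.005]
 [-0.992 -0.124 -0.01 ]
 [ 0.009  0.007 -1.   ]] [ 0.5  1.  -0.2] 0.9997527725998827
[322.48451794 209.5923584 ]
```

View pics/w10.png

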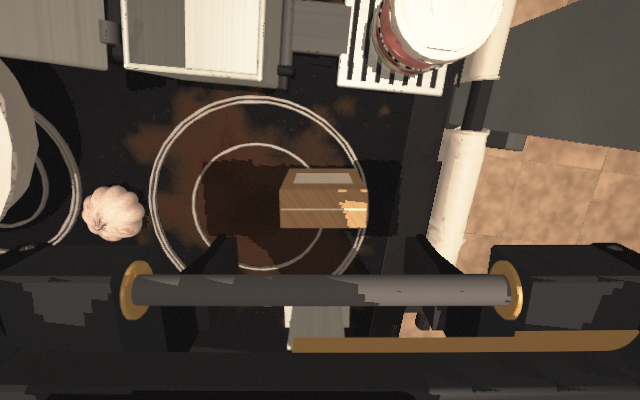

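Emit:
{"op": "servo_tool", "data": {
  "deltas": [
    {"slide": [0,0,0],"spin": 0.75},
    {"slide": [0,0,0],"spin": 0.75},
    {"slide": [0,0,0],"spin": 0.75},
    {"slide": [0,0,0],"spin": 0.75},
    {"slide": [0,0,0],"spin": 0.75},
    {"slide": [0,0,0],"spin": 0.75},
    {"slide": [0,0,0],"spin": 0.75}
  ]
}}

```text
time_s: 24.85
tcp_pos: [0.5262, 0.1906, 0.1643]
ee_rot: [[-0.595, -0.803, 0.005], [-0.803, 0.595, -0.004], [-0.0, -0.006, -1.0]]
wrist_force: [0.2, -0.2, 0.8]
gripper_width: 0.999
```

Emit:
{"op": "servo_tool", "data": {
  "deltas": [
    {"slide": [0,0,0],"spin": 0.75},
    {"slide": [0,0,0],"spin": 0.75},
    {"slide": [0,0,0],"spin": 0.75},
    {"slide": [0,0,0],"spin": 0.75},
    {"slide": [0,0,0],"spin": 0.75},
    {"slide": [0,0,0],"spin": 0.75},
    {"slide": [0,0,0],"spin": 0.75},
    {"slide": [0,0,0],"spin": 0.75}
  ]
}}

```text
time_s: 25.65
tcp_pos: [0.5257, 0.1902, 0.1647]
ee_rot: [[-0.998, -0.059, 0.005], [-0.059, 0.998, -0.003], [-0.005, -0.003, -1.0]]
wrist_force: [0.1, -0.6, -0.8]
gripper_width: 1.0
```

```bash
python3 -c "
from h import *
go([.522,.188,.057],-173);st()
"
```

```text
t 25.65 tcp [0.5257 0.1902 0.1647] phi -176.62 slide units [ 0.17 -0.06  4.31] spin -0.45 F [ 0.1 -0.6 -0.8] g 1.0 j [  37.   18.  -14.    0.  -57. -124.]
25.65 [0.5257 0.1902 0.1647] 
 [[-0.998 -0.059  0.005]
 [-0.059  0.998 -0.003]
 [-0.005 -0.003 -1.   ]] [ 0.1 -0.6 -0.8] 0.999742433264141
```

Emit:
{"op": "servo_tool", "data": {
  "deltas": [
    {"slide": [0.12,-0.06,0.5],"spin": -0.45},
    {"slide": [0,0,0.6],"spin": 0},
    {"slide": [0,0,0.6],"spin": 0},
    {"slide": [0,0,0.6],"spin": 0},
    {"slide": [0,0,0.6],"spin": 0},
    {"slide": [0,0,0.6],"spin": 0},
    {"slide": [0,0,0],"spin": 0}
  ]
}}

```text
time_s: 26.35
tcp_pos: [0.5241, 0.1886, 0.076]
ee_rot: [[-0.992, -0.122, 0.009], [-0.122, 0.993, -0.001], [-0.009, -0.002, -1.0]]
wrist_force: [0.3, -0.7, 0.6]
gripper_width: 1.0
```

```bash
python3 -c "
from h import *
go([.522,.188,.053],-173);st()
cap('wrist','w11.png')
"
```

```text
t 26.35 tcp [0.5241 0.1886 0.076 ] phi -172.99 slide units [ 0.09 -0.01  0.92] spin 0.0 F [ 0.3 -0.7  0.6] g 1.0 j [  37.   24.  -21.    0.  -45. -120.]
26.35 [0.5241 0.1886 0.076 ] 
 [[-0.992 -0.122  0.009]
 [-0.122  0.993 -0.001]
 [-0.009 -0.002 -1.   ]] [ 0.3 -0.7  0.6] 0.9998217311608912
```

View pics/w11.png

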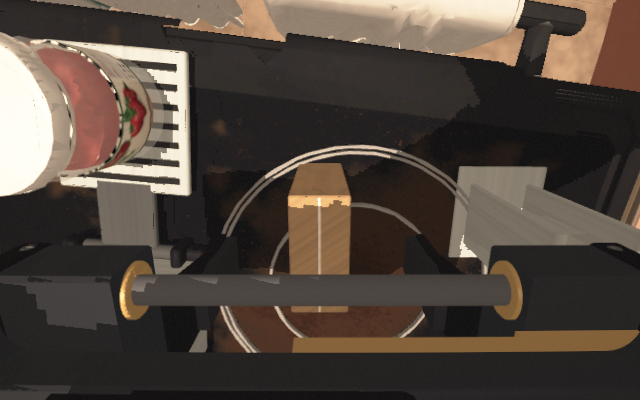

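The carton is central between the open fingers (319 against 322).

Emit:
{"op": "servo_tool", "data": {
  "deltas": [
    {"slide": [0.09,-0.01,0.4],"spin": 0},
    {"slide": [0,0,0.35],"spin": 0},
    {"slide": [0,0,0.2],"spin": 0},
    {"slide": [0,0,0],"spin": 0}
  ]
}}

```text
time_s: 26.8
tcp_pos: [0.5242, 0.1893, 0.0539]
ee_rot: [[-0.992, -0.123, 0.015], [-0.123, 0.992, 0.003], [-0.015, 0.001, -1.0]]
wrist_force: [0.8, -0.0, 0.4]
gripper_width: 1.003
```

Emit:
{"op": "servo_tool", "data": {
  "deltas": [
    {"slide": [0,0,0],"spin": 0},
    {"slide": [0,0,0],"spin": 0},
    {"slide": [0,0,0],"spin": 0},
    {"slide": [0,0,0],"spin": 0},
    {"slide": [0,0,0],"spin": 0},
    {"slide": [0,0,0],"spin": 0},
    {"slide": [0,0,0],"spin": 0}
  ],
  "gripper": 255
}}

```text
time_s: 27.5
tcp_pos: [0.5251, 0.1898, 0.0551]
ee_rot: [[-0.992, -0.123, 0.018], [-0.123, 0.992, 0.004], [-0.018, 0.002, -1.0]]
wrist_force: [-0.4, 0.3, 0.2]
gripper_width: 0.448
```

```bash
python3 -c "
from h import *
go([.522,.188,.053],-173);st()
"
```

```text
t 27.5 tcp [0.5251 0.1898 0.0551] phi -172.93 slide units [ 0.13 -0.06  0.08] spin 0.01 F [-0.4  0.3  0.2] g 0.448 j [  37.   25.  -22.    1.  -42. -120.]
27.5 [0.5251 0.1898 0.0551] 
 [[-0.992 -0.123  0.018]
 [-0.123  0.992  0.004]
 [-0.018  0.002 -1.   ]] [-0.4  0.3  0.2] 0.4478120387036872
```

Emit:
{"op": "servo_tool", "data": {
  "deltas": [
    {"slide": [0,0,0],"spin": 0},
    {"slide": [0,0,0],"spin": 0},
    {"slide": [0,0,0],"spin": 0},
    {"slide": [0,0,0],"spin": 0}
  ]
}}

```text
time_s: 27.9
tcp_pos: [0.525, 0.1898, 0.0551]
ee_rot: [[-0.992, -0.123, 0.018], [-0.123, 0.992, 0.004], [-0.018, 0.002, -1.0]]
wrist_force: [-0.3, -0.1, -0.2]
gripper_width: 0.345
```

```bash
python3 -c "
from h import *
go([.522,.188,.053],-173);st()
"
```

```text
t 27.9 tcp [0.525  0.1898 0.0551] phi -172.93 slide units [ 0.13 -0.06  0.08] spin 0.01 F [-0.3 -0.1 -0.2] g 0.345 j [  37.   25.  -22.    1.  -42. -120.]
27.9 [0.525  0.1898 0.0551] 
 [[-0.992 -0.123  0.018]
 [-0.123  0.992  0.004]
 [-0.018  0.002 -1.   ]] [-0.3 -0.1 -0.2] 0.34481313088292725
```

Emit:
{"op": "servo_tool", "data": {
  "deltas": [
    {"slide": [0,0,-0.3],"spin": 0},
    {"slide": [0,0,-0.6],"spin": 0},
    {"slide": [0,0,-0.7],"spin": 0},
    {"slide": [0,0,-0.7],"spin": 0},
    {"slide": [0,0,-0.7],"spin": 0},
    {"slide": [0,0,-0.7],"spin": 0},
    {"slide": [0,0,-0.7],"spin": 0},
    {"slide": [0,0,-0.7],"spin": 0.25},
    {"slide": [0,0,-0.4],"spin": 0.25},
    {"slide": [0,0,0],"spin": 0}
  ]
}}

```text
time_s: 28.9
tcp_pos: [0.52, 0.1879, 0.1993]
ee_rot: [[-0.999, -0.05, 0.012], [-0.05, 0.999, 0.002], [-0.012, 0.001, -1.0]]
wrist_force: [-0.4, 0.4, -0.8]
gripper_width: 0.343
```

```bash
python3 -c "
from h import *
go([.616,.056,.185],-177);st()
"
```

```text
t 28.9 tcp [0.52   0.1879 0.1993] phi -177.13 slide units [-3.56 -5.46  0.61] spin -0.02 F [-0.4  0.4 -0.8] g 0.343 j [  37.   16.  -12.    0.  -61. -124.]
28.9 [0.52   0.1879 0.1993] 
 [[-0.999 -0.05   0.012]
 [-0.05   0.999  0.002]
 [-0.012  0.001 -1.   ]] [-0.4  0.4 -0.8] 0.3427562097969423
```

Emit:
{"op": "servo_tool", "data": {
  "deltas": [
    {"slide": [-0.3,-0.5,0],"spin": 0},
    {"slide": [-0.6,-0.9,0],"spin": 0},
    {"slide": [-0.6,-0.9,0],"spin": 0},
    {"slide": [-0.6,-0.9,0],"spin": 0},
    {"slide": [-0.6,-0.9,0],"spin": 0},
    {"slide": [-0.4,-0.7,0],"spin": 0},
    {"slide": [-0.3,-0.4,0],"spin": 0},
    {"slide": [0,0,0],"spin": 0}
  ]
}}

```text
time_s: 29.7
tcp_pos: [0.6129, 0.0529, 0.1933]
ee_rot: [[-0.998, -0.055, 0.0], [-0.055, 0.998, -0.001], [-0.0, -0.001, -1.0]]
wrist_force: [0.3, 0.4, -2.3]
gripper_width: 0.346
```

```bash
python3 -c "
from h import *
go([.616,.056,.185],-177);st()
cap('wrist','w12.png')
cap('scene','s5.png');b=cv2.imread('pics/s5.png')
cv2.imwrite('pics/s5z.png',cv2.resize(b[90:230,210:370],None,fx=4,fy=4,interpolation=cv2.INTER_CUBIC))
"
```

```text
t 29.7 tcp [0.6129 0.0529 0.1933] phi -176.84 slide units [-0.13  0.12  0.33] spin 0.02 F [ 0.3  0.4 -2.3] g 0.346 j [  20.   22.   -4.    0.  -64. -107.]
29.7 [0.6129 0.0529 0.1933] 
 [[-0.998 -0.055  0.   ]
 [-0.055  0.998 -0.001]
 [-0.    -0.001 -1.   ]] [ 0.3  0.4 -2.3] 0.34577961601793183
```

View pics/w12.png

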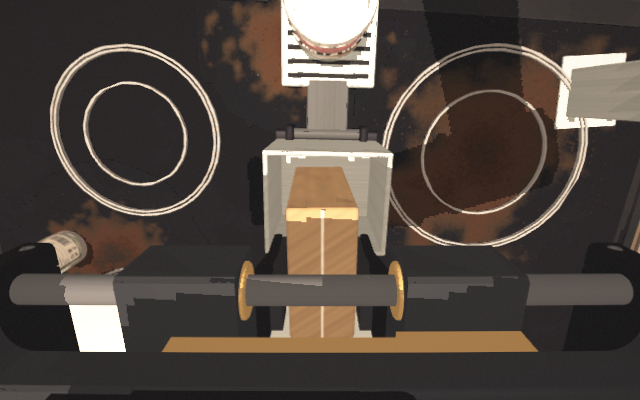

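View pics/s5z.png

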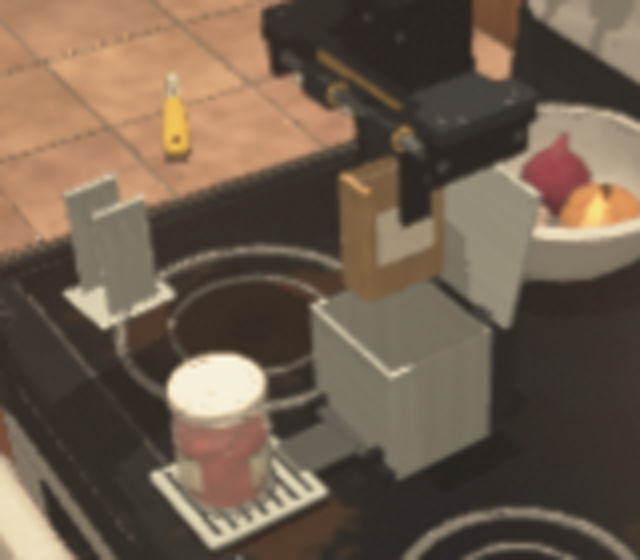

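The carton hangs over the box mouth: its near bottom edge is (293–350,168), and the front rim lies at row ~152 between (264,153) and (392,153). Checking the offset.

```bash
python3 -c "
from h import *
d=cap('wrist')
print('carton front bottom',onz(d,(293,169),.138),onz(d,(350,168),.138))
print('rim front outer',onz(d,(264,152),.098),onz(d,(392,152),.098))
print('carton front top',onz(d,(287,210),.223),onz(d,(358,209),.223))
b=cv2.imread('pics/w12.png')
cv2.imwrite('pics/w12z.png',cv2.resize(b[130:260,250:410],None,fx=5,fy=5,interpolation=cv2.INTER_CUBIC))
"
```

```text
carton front bottom [0.57887692 0.03438877 0.138     ] [0.57607513 0.07130842 0.138     ]
rim front outer [0.57501307 0.00903353 0.098     ] [0.5693817  0.10603179 0.098     ]
carton front top [0.5791324  0.03870855 0.223     ] [0.57701692 0.06769816 0.223     ]
```

View pics/w12z.png

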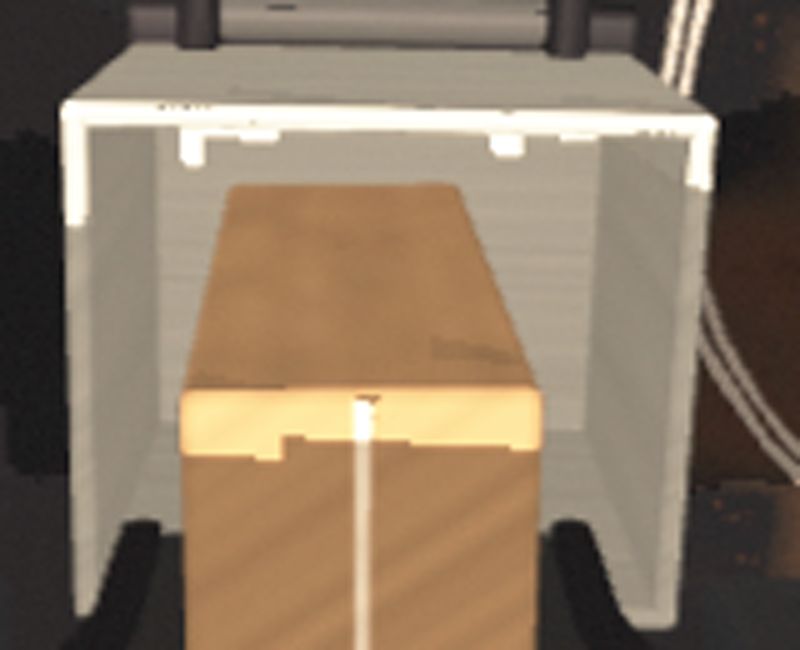

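Carton is about 5 mm too near and 3 mm too far right, so I shift it and lower part way.

Emit:
{"op": "servo_tool", "data": {
  "deltas": [
    {"slide": [-0.2,0.13,0.2],"spin": 0},
    {"slide": [0,0,0.4],"spin": 0},
    {"slide": [0,0,0.5],"spin": 0},
    {"slide": [0,0,0.3],"spin": 0},
    {"slide": [0,0,0],"spin": 0}
  ]
}}

```text
time_s: 30.35
tcp_pos: [0.6154, 0.0616, 0.1556]
ee_rot: [[-0.998, -0.062, -0.0], [-0.062, 0.998, -0.0], [0.0, -0.0, -1.0]]
wrist_force: [-0.7, 0.6, -1.3]
gripper_width: 0.34
```

```bash
python3 -c "
from h import *
go([.618,.0565,.061],-177);st()
cap('wrist','w13.png')
b=cv2.imread('pics/w13.png')
cv2.imwrite('pics/w13z.png',cv2.resize(b[130:280,240:410],None,fx=4,fy=4,interpolation=cv2.INTER_CUBIC))
"
```

```text
t 30.35 tcp [0.6154 0.0616 0.1556] phi -176.44 slide units [-0.09 -0.21  3.78] spin 0.07 F [-0.7  0.6 -1.3] g 0.34 j [  21.   24.   -6.    0.  -60. -107.]
30.35 [0.6154 0.0616 0.1556] 
 [[-0.998 -0.062 -0.   ]
 [-0.062  0.998 -0.   ]
 [ 0.    -0.    -1.   ]] [-0.7  0.6 -1.3] 0.3404352842977677
```

View pics/w13z.png

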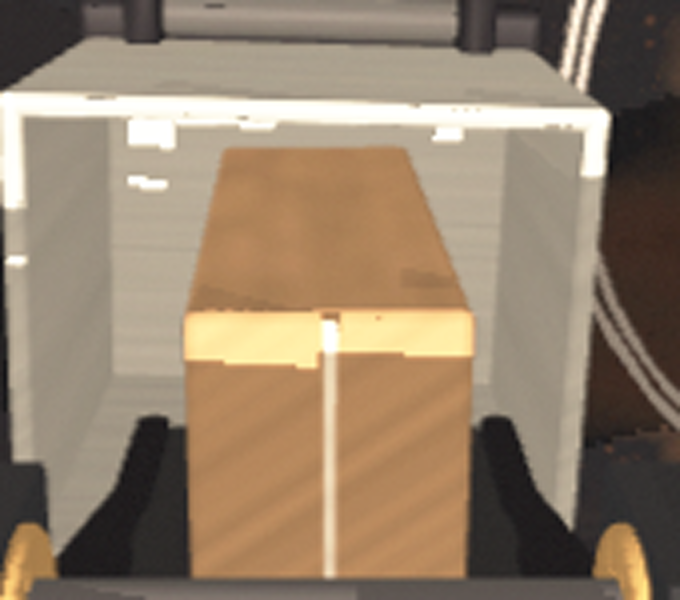

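Emit:
{"op": "servo_tool", "data": {
  "deltas": [
    {"slide": [-0.11,-0.06,0],"spin": 0.1},
    {"slide": [0,0,0],"spin": 0}
  ]
}}

```text
time_s: 30.6
tcp_pos: [0.6191, 0.0603, 0.1565]
ee_rot: [[-0.999, -0.047, 0.001], [-0.047, 0.999, -0.0], [-0.001, -0.0, -1.0]]
wrist_force: [-0.1, 0.5, -1.3]
gripper_width: 0.345
```

```bash
python3 -c "
from h import *
go([.618,.060,.061],-177);st()
"
```

```text
t 30.6 tcp [0.6191 0.0603 0.1565] phi -177.28 slide units [ 0.05 -0.01  3.82] spin -0.04 F [-0.1  0.5 -1.3] g 0.345 j [  20.   25.   -5.    0.  -60. -108.]
30.6 [0.6191 0.0603 0.1565] 
 [[-0.999 -0.047  0.001]
 [-0.047  0.999 -0.   ]
 [-0.001 -0.    -1.   ]] [-0.1  0.5 -1.3] 0.3447334692589447
```

Good. Lowering in stages.

Emit:
{"op": "servo_tool", "data": {
  "deltas": [
    {"slide": [0.03,0,0.3],"spin": 0},
    {"slide": [0,0,0.4],"spin": 0},
    {"slide": [0,0,0.4],"spin": 0},
    {"slide": [0,0,0.3],"spin": 0},
    {"slide": [0,0,0],"spin": 0}
  ]
}}

```text
time_s: 31.1
tcp_pos: [0.6184, 0.0599, 0.1187]
ee_rot: [[-0.999, -0.047, 0.002], [-0.047, 0.999, 0.0], [-0.002, 0.0, -1.0]]
wrist_force: [-0.4, -0.5, -2.7]
gripper_width: 0.347
```

```bash
python3 -c "
from h import *
go([.618,.060,.061],-177);st()
cap('wrist','w14.png')
b=cv2.imread('pics/w14.png')
cv2.imwrite('pics/w14z.png',cv2.resize(b[130:300,220:430],None,fx=3.5,fy=3.5,interpolation=cv2.INTER_CUBIC))
"
```

```text
t 31.1 tcp [0.6184 0.0599 0.1187] phi -177.33 slide units [0.02 0.   2.31] spin -0.04 F [-0.4 -0.5 -2.7] g 0.347 j [  20.   27.   -8.    0.  -55. -108.]
31.1 [0.6184 0.0599 0.1187] 
 [[-0.999 -0.047  0.002]
 [-0.047  0.999  0.   ]
 [-0.002  0.    -1.   ]] [-0.4 -0.5 -2.7] 0.3465934580405814
```

View pics/w14z.png

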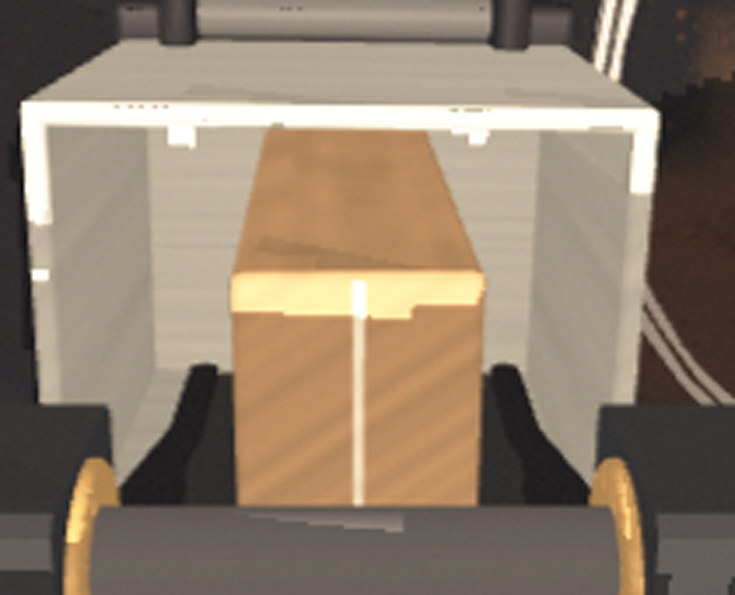

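The carton is inside the mouth and clear of every wall.

Emit:
{"op": "servo_tool", "data": {
  "deltas": [
    {"slide": [0,0,0.3],"spin": 0},
    {"slide": [0,0,0.4],"spin": 0},
    {"slide": [0,0,0.4],"spin": 0},
    {"slide": [0,0,0.4],"spin": 0},
    {"slide": [0,0,0.3],"spin": 0},
    {"slide": [0,0,0],"spin": 0}
  ]
}}

```text
time_s: 31.75
tcp_pos: [0.6191, 0.06, 0.0704]
ee_rot: [[-0.999, -0.047, 0.003], [-0.047, 0.999, 0.0], [-0.003, 0.0, -1.0]]
wrist_force: [0.1, 0.3, -1.8]
gripper_width: 0.346
```

```bash
python3 -c "
from h import *
go([.618,.060,.061],-177);st()
"
```

```text
t 31.75 tcp [0.6191 0.06   0.0704] phi -177.32 slide units [0.05 0.   0.37] spin -0.04 F [ 0.1  0.3 -1.8] g 0.346 j [  20.   30.  -11.    0.  -49. -108.]
31.75 [0.6191 0.06   0.0704] 
 [[-0.999 -0.047  0.003]
 [-0.047  0.999  0.   ]
 [-0.003  0.    -1.   ]] [ 0.1  0.3 -1.8] 0.3459351003693301
```

Emit:
{"op": "servo_tool", "data": {
  "deltas": [
    {"slide": [0.03,0,0.12],"spin": 0},
    {"slide": [0,0,0.12],"spin": 0},
    {"slide": [0,0,0.05],"spin": 0}
  ]
}}

```text
time_s: 32.05
tcp_pos: [0.6189, 0.0601, 0.0629]
ee_rot: [[-0.999, -0.047, 0.004], [-0.047, 0.999, 0.0], [-0.004, 0.0, -1.0]]
wrist_force: [0.2, 0.0, -1.9]
gripper_width: 0.34
```

Emit:
{"op": "servo_tool", "data": {
  "deltas": [
    {"slide": [0,0,0.06],"spin": 0},
    {"slide": [0,0,0.06],"spin": 0}
  ]
}}

```text
time_s: 32.25
tcp_pos: [0.6193, 0.06, 0.0612]
ee_rot: [[-0.999, -0.048, 0.005], [-0.048, 0.999, -0.0], [-0.005, -0.0, -1.0]]
wrist_force: [-4.4, -1.1, 9.0]
gripper_width: 0.343
```

Floor contact at the expected height. I open the fingers a little and withdraw.

Emit:
{"op": "servo_tool", "data": {
  "deltas": [
    {"slide": [0,0,0],"spin": 0},
    {"slide": [0,0,0],"spin": 0},
    {"slide": [0,0,0],"spin": 0},
    {"slide": [0,0,0],"spin": 0}
  ],
  "gripper": 138
}}

```text
time_s: 32.65
tcp_pos: [0.6207, 0.0603, 0.0627]
ee_rot: [[-0.999, -0.048, 0.009], [-0.048, 0.999, 0.001], [-0.009, 0.0, -1.0]]
wrist_force: [-0.1, 0.1, 0.9]
gripper_width: 0.458
```

Emit:
{"op": "servo_tool", "data": {
  "deltas": [
    {"slide": [0,0,-0.2],"spin": 0},
    {"slide": [0,0,-0.4],"spin": 0},
    {"slide": [0,0,-0.6],"spin": 0},
    {"slide": [0,0,-0.6],"spin": 0},
    {"slide": [0,0,-0.7],"spin": 0},
    {"slide": [0,0,-0.7],"spin": 0},
    {"slide": [0,0,-0.7],"spin": 0},
    {"slide": [0,0,-0.7],"spin": 0},
    {"slide": [0,0,-0.4],"spin": 0}
  ]
}}

```text
time_s: 33.55
tcp_pos: [0.6196, 0.0601, 0.1972]
ee_rot: [[-0.999, -0.048, 0.011], [-0.048, 0.999, 0.001], [-0.011, 0.0, -1.0]]
wrist_force: [0.6, 0.3, 0.4]
gripper_width: 0.459
```

```bash
python3 -c "
from h import *
go([.473,.0513,.18],-177);st()
cap('wrist','w15.png')
cap('scene','s6.png');b=cv2.imread('pics/s6.png')
cv2.imwrite('pics/s6z.png',cv2.resize(b[90:230,210:370],None,fx=4,fy=4,interpolation=cv2.INTER_CUBIC))
"
```

```text
t 33.55 tcp [0.6196 0.0601 0.1972] phi -177.22 slide units [ 5.88 -0.07  0.62] spin -0.03 F [0.6 0.3 0.4] g 0.459 j [  21.   22.   -3.    0.  -64. -108.]
33.55 [0.6196 0.0601 0.1972] 
 [[-0.999 -0.048  0.011]
 [-0.048  0.999  0.001]
 [-0.011  0.    -1.   ]] [0.6 0.3 0.4] 0.45940445604873376
```

View pics/w15.png

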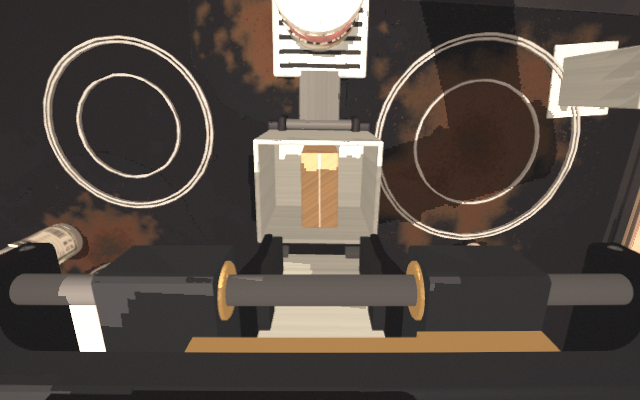

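View pics/s6z.png

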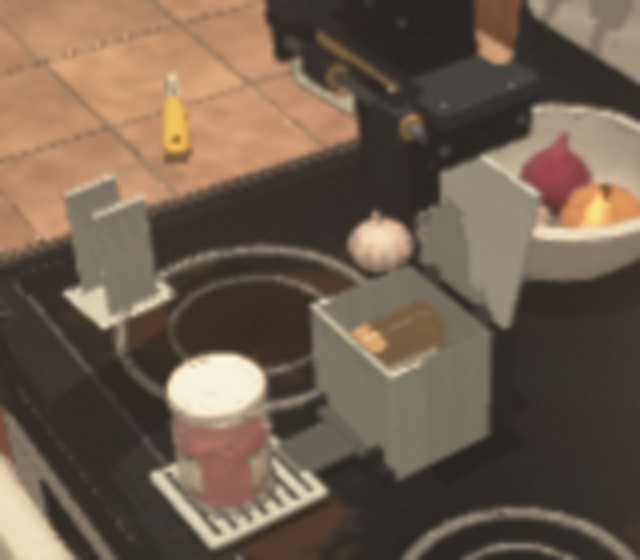

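The carton stands in the box with its top below the rim: (320,190) in the wrist view, level in the scene view. Next I fetch the jar.

Emit:
{"op": "servo_tool", "data": {
  "deltas": [
    {"slide": [0.4,0,0],"spin": 0},
    {"slide": [0.8,0,0],"spin": 0},
    {"slide": [0.9,0,0],"spin": 0},
    {"slide": [0.9,0,0],"spin": 0},
    {"slide": [0.9,0,0],"spin": 0},
    {"slide": [0.9,0,0],"spin": 0},
    {"slide": [0.7,0,0],"spin": 0},
    {"slide": [0.3,0,0],"spin": 0},
    {"slide": [0,0,0],"spin": 0}
  ],
  "gripper": 0
}}

```text
time_s: 34.55
tcp_pos: [0.4587, 0.0501, 0.1859]
ee_rot: [[-0.999, -0.046, -0.008], [-0.046, 0.999, -0.004], [0.008, -0.003, -1.0]]
wrist_force: [0.3, 0.1, -0.1]
gripper_width: 0.997
```

```bash
python3 -c "
from h import *
go([.473,.0513,.18],-177);st()
d=cap('wrist','w16.png');print(proj(d,[.473,.0513,.111]))
"
```

```text
t 34.55 tcp [0.4587 0.0501 0.1859] phi -177.35 slide units [-0.57  0.02  0.23] spin -0.04 F [ 0.3  0.1 -0.1] g 0.997 j [  26.    8.  -24.   -0.  -58. -114.]
34.55 [0.4587 0.0501 0.1859] 
 [[-0.999 -0.046 -0.008]
 [-0.046  0.999 -0.004]
 [ 0.008 -0.003 -1.   ]] [ 0.3  0.1 -0.1] 0.9969858466902487
[321.44865028 229.10017141]
```

View pics/w16.png

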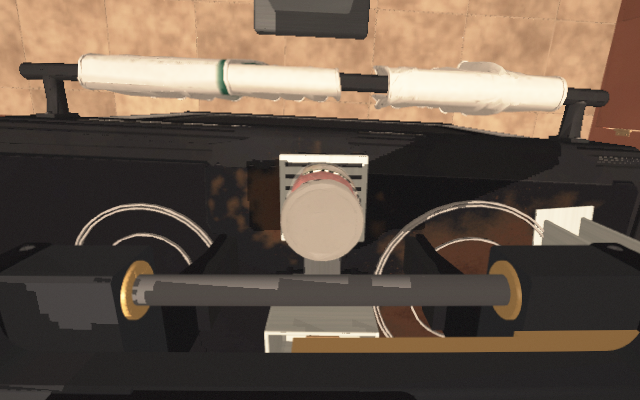

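Emit:
{"op": "servo_tool", "data": {
  "deltas": [
    {"slide": [-0.25,0.04,0.2],"spin": 0},
    {"slide": [-0.2,0,0.6],"spin": 0},
    {"slide": [0,0,0.7],"spin": 0},
    {"slide": [0,0,0.7],"spin": 0},
    {"slide": [0,0,0.7],"spin": 0},
    {"slide": [0,0,0.7],"spin": 0},
    {"slide": [0,0,0.5],"spin": 0},
    {"slide": [0,0,0.2],"spin": 0},
    {"slide": [0,0,0],"spin": 0}
  ]
}}

```text
time_s: 35.5
tcp_pos: [0.4811, 0.0532, 0.0695]
ee_rot: [[-0.999, -0.045, -0.006], [-0.045, 0.999, -0.005], [0.006, -0.004, -1.0]]
wrist_force: [0.3, -0.4, -0.3]
gripper_width: 1.005
```

```bash
python3 -c "
from h import *
go([.470,.0513,.07],-177);st()
d=cap('wrist','w17.png')
"
```

```text
t 35.5 tcp [0.4811 0.0532 0.0695] phi -177.44 slide units [ 0.45 -0.06 -0.02] spin -0.06 F [ 0.3 -0.4 -0.3] g 1.005 j [  26.   19.  -30.    0.  -41. -113.]
35.5 [0.4811 0.0532 0.0695] 
 [[-0.999 -0.045 -0.006]
 [-0.045  0.999 -0.005]
 [ 0.006 -0.004 -1.   ]] [ 0.3 -0.4 -0.3] 1.004564022185884
```

View pics/w17.png

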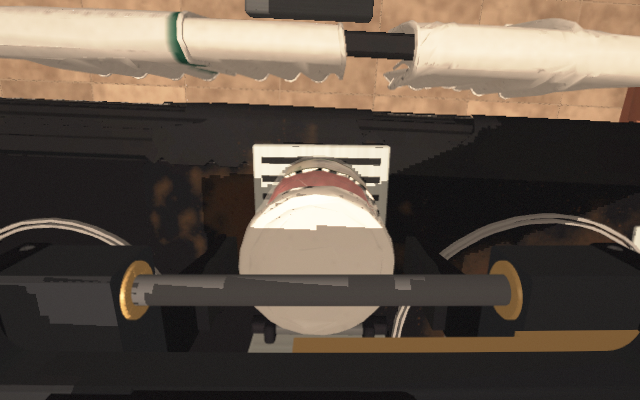

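Emit:
{"op": "servo_tool", "data": {
  "deltas": [
    {"slide": [0.25,-0.04,0],"spin": 0},
    {"slide": [0.15,0,0],"spin": 0},
    {"slide": [0,0,0],"spin": 0}
  ]
}}

```text
time_s: 35.85
tcp_pos: [0.472, 0.0522, 0.0713]
ee_rot: [[-0.999, -0.045, -0.002], [-0.045, 0.999, -0.003], [0.002, -0.003, -1.0]]
wrist_force: [0.1, 0.2, 0.5]
gripper_width: 0.999
```

Emit:
{"op": "servo_tool", "data": {
  "deltas": [
    {"slide": [0,0,0],"spin": 0},
    {"slide": [0,0,0],"spin": 0},
    {"slide": [0,0,0],"spin": 0},
    {"slide": [0,0,0],"spin": 0},
    {"slide": [0,0,0],"spin": 0},
    {"slide": [0,0,0],"spin": 0}
  ],
  "gripper": 255
}}

```text
time_s: 36.45
tcp_pos: [0.4725, 0.0524, 0.0729]
ee_rot: [[-0.999, -0.045, 0.001], [-0.045, 0.999, -0.002], [-0.001, -0.002, -1.0]]
wrist_force: [-0.0, 0.0, 0.5]
gripper_width: 0.712
```

```bash
python3 -c "
from h import *
go([.470,.0513,.07],-177);st()
"
```

```text
t 36.45 tcp [0.4725 0.0524 0.0729] phi -177.4 slide units [ 0.1  -0.04  0.11] spin -0.05 F [-0.   0.   0.5] g 0.712 j [  26.   18.  -32.    0.  -41. -114.]
36.45 [0.4725 0.0524 0.0729] 
 [[-0.999 -0.045  0.001]
 [-0.045  0.999 -0.002]
 [-0.001 -0.002 -1.   ]] [-0.   0.   0.5] 0.7118498421963776
```

Emit:
{"op": "servo_tool", "data": {
  "deltas": [
    {"slide": [0,0,-0.15],"spin": 0},
    {"slide": [0,0,-0.2],"spin": 0},
    {"slide": [0,0,-0.2],"spin": 0},
    {"slide": [0,0,-0.2],"spin": 0},
    {"slide": [0,0,-0.2],"spin": 0},
    {"slide": [0,0,-0.25],"spin": 0},
    {"slide": [0,0,-0.4],"spin": 0},
    {"slide": [0,0,-0.6],"spin": 0},
    {"slide": [0,0,-0.6],"spin": 0},
    {"slide": [0,0,-0.6],"spin": 0}
  ]
}}

```text
time_s: 37.45
tcp_pos: [0.4689, 0.0515, 0.1606]
ee_rot: [[-0.999, -0.043, -0.008], [-0.043, 0.999, -0.004], [0.009, -0.004, -1.0]]
wrist_force: [0.2, -0.1, -3.7]
gripper_width: 0.719
```

```bash
python3 -c "
from h import *
go([.49,-.14,.07],-177);st()
cap('scene','s7.png');b=cv2.imread('pics/s7.png')
cv2.imwrite('pics/s7z.png',cv2.resize(b[90:230,210:370],None,fx=4,fy=4,interpolation=cv2.INTER_CUBIC))
"
```

```text
t 37.45 tcp [0.4689 0.0515 0.1606] phi -177.52 slide units [-0.54 -7.68  3.65] spin -0.06 F [ 0.2 -0.1 -3.7] g 0.719 j [  26.   11.  -25.    0.  -54. -114.]
37.45 [0.4689 0.0515 0.1606] 
 [[-0.999 -0.043 -0.008]
 [-0.043  0.999 -0.004]
 [ 0.009 -0.004 -1.   ]] [ 0.2 -0.1 -3.7] 0.7192933112737279
```

View pics/s7z.png

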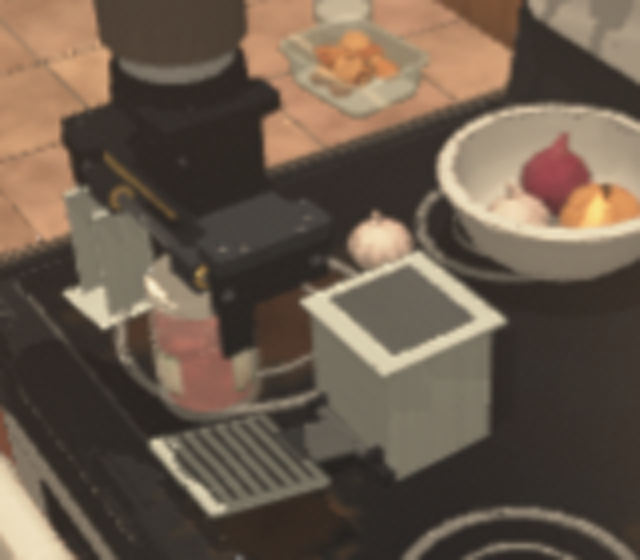

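The lid has closed. I now carry the jar to a bare spot at the right, near (0.49,-0.14).

Emit:
{"op": "servo_tool", "data": {
  "deltas": [
    {"slide": [-0.1,-0.5,0],"spin": 0},
    {"slide": [-0.1,-0.8,0],"spin": 0},
    {"slide": [-0.1,-0.9,0],"spin": 0},
    {"slide": [-0.1,-0.9,0],"spin": 0},
    {"slide": [-0.1,-0.9,0],"spin": 0},
    {"slide": [0,-0.9,0],"spin": 0},
    {"slide": [0,-0.9,0],"spin": 0},
    {"slide": [0,-0.9,0],"spin": 0},
    {"slide": [0,-0.6,0],"spin": 0},
    {"slide": [0,0,0],"spin": 0}
  ]
}}

```text
time_s: 38.5
tcp_pos: [0.4867, -0.1416, 0.1593]
ee_rot: [[-0.999, -0.043, -0.015], [-0.043, 0.999, -0.002], [0.015, -0.001, -1.0]]
wrist_force: [-0.2, 0.2, -3.6]
gripper_width: 0.71
```

```bash
python3 -c "
from h import *
go([.49,-.14,.056],-177);st()
"
```

```text
t 38.5 tcp [ 0.4867 -0.1416  0.1593] phi -177.54 slide units [-0.2   0.06  4.13] spin -0.07 F [-0.2  0.2 -3.6] g 0.71 j [  2.  14. -21.   0. -56. -90.]
38.5 [ 0.4867 -0.1416  0.1593] 
 [[-0.999 -0.043 -0.015]
 [-0.043  0.999 -0.002]
 [ 0.015 -0.001 -1.   ]] [-0.2  0.2 -3.6] 0.7099077809550511
```

Emit:
{"op": "servo_tool", "data": {
  "deltas": [
    {"slide": [0,0,0.4],"spin": 0},
    {"slide": [0,0,0.6],"spin": 0},
    {"slide": [0,0,0.6],"spin": 0},
    {"slide": [0,0,0.6],"spin": 0},
    {"slide": [0,0,0.6],"spin": 0},
    {"slide": [0,0,0.5],"spin": 0},
    {"slide": [0,0,0.3],"spin": 0},
    {"slide": [0,0,0],"spin": 0}
  ]
}}

```text
time_s: 39.3
tcp_pos: [0.4808, -0.1394, 0.0597]
ee_rot: [[-0.999, -0.045, -0.023], [-0.045, 0.999, -0.0], [0.023, 0.001, -1.0]]
wrist_force: [0.2, -0.8, -3.7]
gripper_width: 0.716
```

```bash
python3 -c "
from h import *
go([.49,-.14,.056],-177);st()
"
```

```text
t 39.3 tcp [ 0.4808 -0.1394  0.0597] phi -177.44 slide units [-0.37 -0.04  0.14] spin -0.05 F [ 0.2 -0.8 -3.7] g 0.716 j [  2.  21. -28.  -0. -42. -90.]
39.3 [ 0.4808 -0.1394  0.0597] 
 [[-0.999 -0.045 -0.023]
 [-0.045  0.999 -0.   ]
 [ 0.023  0.001 -1.   ]] [ 0.2 -0.8 -3.7] 0.7162250571847795
```

Emit:
{"op": "servo_tool", "data": {
  "deltas": [
    {"slide": [0,0,0.08],"spin": 0},
    {"slide": [0,0,0.05],"spin": 0},
    {"slide": [0,0,0.05],"spin": 0}
  ]
}}

```text
time_s: 39.6
tcp_pos: [0.4814, -0.1391, 0.0562]
ee_rot: [[-0.999, -0.046, -0.022], [-0.046, 0.999, -0.0], [0.022, 0.001, -1.0]]
wrist_force: [-2.9, 1.8, 7.3]
gripper_width: 0.713
```

Emit:
{"op": "servo_tool", "data": {
  "deltas": [
    {"slide": [0,0,0.06],"spin": 0},
    {"slide": [0,0,0.06],"spin": 0}
  ]
}}

```text
time_s: 39.8
tcp_pos: [0.4814, -0.1391, 0.0562]
ee_rot: [[-0.999, -0.048, -0.021], [-0.048, 0.999, -0.001], [0.021, -0.0, -1.0]]
wrist_force: [-3.0, 2.3, 6.1]
gripper_width: 0.715
```

The jar is on the surface. Release and withdraw.

Emit:
{"op": "servo_tool", "data": {
  "deltas": [
    {"slide": [0,0,0],"spin": 0},
    {"slide": [0,0,0],"spin": 0},
    {"slide": [0,0,0],"spin": 0},
    {"slide": [0,0,0],"spin": 0},
    {"slide": [0,0,0],"spin": 0}
  ],
  "gripper": 0
}}

```text
time_s: 40.3
tcp_pos: [0.485, -0.1394, 0.0592]
ee_rot: [[-0.999, -0.049, -0.012], [-0.049, 0.999, -0.002], [0.012, -0.001, -1.0]]
wrist_force: [0.7, -0.7, -0.2]
gripper_width: 0.987
```

Emit:
{"op": "servo_tool", "data": {
  "deltas": [
    {"slide": [0,0,-0.3],"spin": 0},
    {"slide": [0,0,-0.6],"spin": 0},
    {"slide": [0,0,-0.7],"spin": 0},
    {"slide": [0,0,-0.8],"spin": 0},
    {"slide": [0,0,-0.8],"spin": 0},
    {"slide": [0,0,-0.8],"spin": 0},
    {"slide": [0,0,-0.8],"spin": 0},
    {"slide": [0,0,-0.6],"spin": 0},
    {"slide": [0,0,0],"spin": 0}
  ]
}}

```text
time_s: 41.2
tcp_pos: [0.4867, -0.1396, 0.2028]
ee_rot: [[-0.999, -0.049, -0.011], [-0.049, 0.999, -0.003], [0.011, -0.002, -1.0]]
wrist_force: [0.9, -0.9, -0.8]
gripper_width: 1.0
```

```bash
python3 -c "
from h import *
st()
cap('scene','s8.png');cap('top','t8.png');cap('wrist','w18.png')
"
```

```text
41.2 [ 0.4867 -0.1396  0.2028] 
 [[-0.999 -0.049 -0.011]
 [-0.049  0.999 -0.003]
 [ 0.011 -0.002 -1.   ]] [ 0.9 -0.9 -0.8] 0.9996130276950668
```

View pics/s8.png

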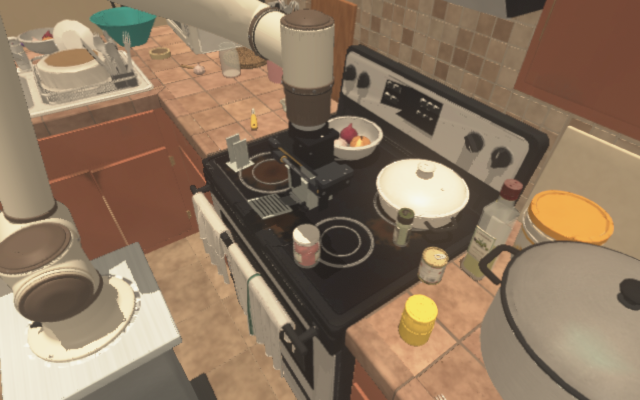

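View pics/t8.png

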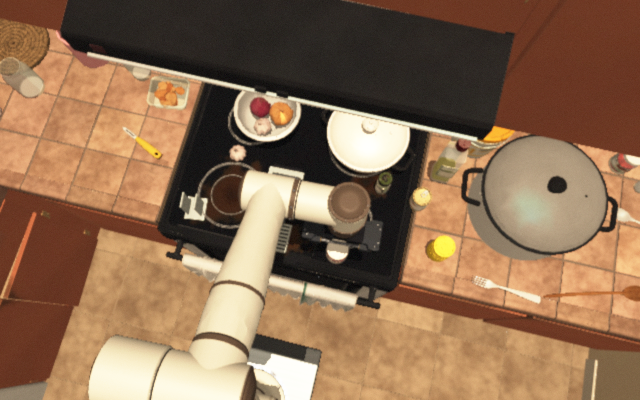

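View pics/w18.png

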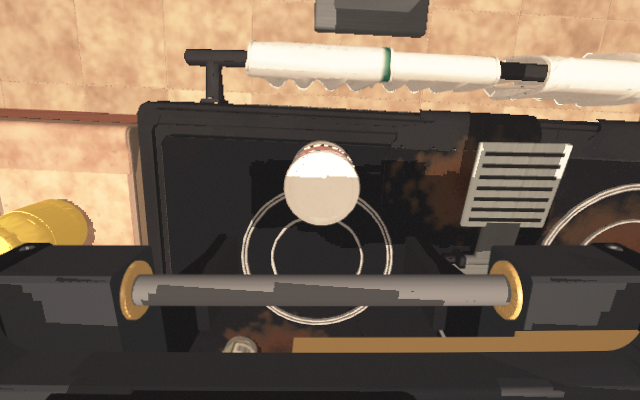

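The jar stands upright at (322,185) in the wrist view, well clear of the lever. The arm hides the box, so I move aside for a last look.

Emit:
{"op": "servo_tool", "data": {
  "deltas": [
    {"slide": [0.3,-0.5,-0.3],"spin": 0},
    {"slide": [0.3,-0.9,-0.3],"spin": 0},
    {"slide": [0.3,-0.9,0],"spin": 0},
    {"slide": [0.3,-0.9,0],"spin": 0},
    {"slide": [0,-0.9,0],"spin": 0},
    {"slide": [0,-0.9,0],"spin": 0},
    {"slide": [0,-0.5,0],"spin": 0},
    {"slide": [0,0,0],"spin": 0}
  ]
}}

```text
time_s: 42.15
tcp_pos: [0.4544, -0.2854, 0.2103]
ee_rot: [[-0.998, -0.049, -0.033], [-0.049, 0.999, 0.0], [0.033, 0.002, -0.999]]
wrist_force: [-0.4, 0.7, 0.2]
gripper_width: 0.999
```

```bash
python3 -c "
from h import *
st()
cap('scene','s9.png');cap('top','t9.png')
b=cv2.imread('pics/s9.png');t=cv2.imread('pics/t9.png')
cv2.imwrite('pics/s9z.png',np.hstack([cv2.resize(b[110:300,210:370],(400,475)),cv2.resize(t[130:290,170:310],(400,475))]))
"
```

```text
42.15 [ 0.4544 -0.2854  0.2103] 
 [[-0.998 -0.049 -0.033]
 [-0.049  0.999  0.   ]
 [ 0.033  0.002 -0.999]] [-0.4  0.7  0.2] 0.9987114486099681
```

View pics/s9z.png

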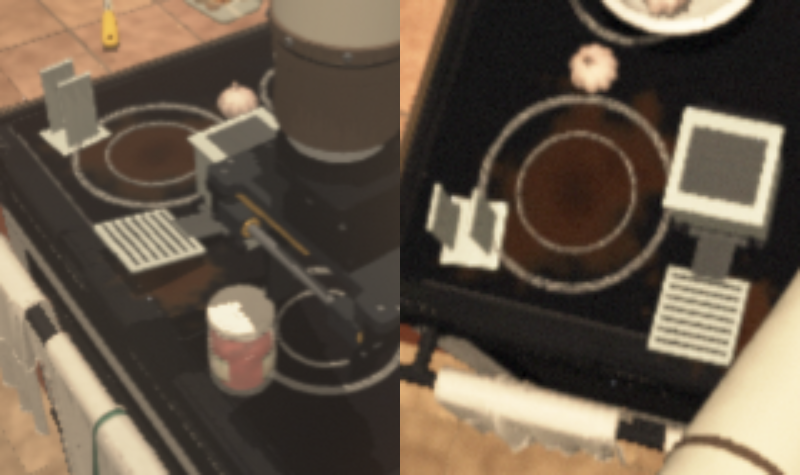

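The lid is flat and closed, the lever is up, the jar is standing clear and the holder is empty. I'm handing it in.

```bash
python3 -c "
from h import *
r.finish_job();st()"
```

```text
the job is handed in; nothing more can be done
the job is handed in; nothing more can be done
```

The carton of salt is standing upright in the closed box, and I handed the job in at about 42 s of the 72 s allowed.

- **Jar on the lever:** the jar pressed the lever down and held the lid fully open by its own weight.
- **Carton:** I lifted it out of the holder by its narrow ends, stood it on the bare worktop and regripped it by its wide faces. I then lowered it until it touched the box floor at the expected height (about 9 N at the wrist) and only then opened the fingers a little.
- **Jar off:** it now stands upright on the worktop near (0.48, -0.14), well clear of the lever.

The last pictures show the lid lying closed, the lever up, the holder empty and the jar standing. The garlic, spice jar and tin were never touched. The gripper was open and clear of everything, with near-zero wrist force. I last saw the carton upright just before the lid closed over it.

**Checks that disagreed:**
- **Tool tilt:** the tool drifted by up to about 3.5° during fast moves. I brought it back to level before the carton grasps; the first jar grasp was made tilted by about 2.5°.
- **Measured positions:** different views of the jar and box disagreed by 2–6 mm. I allowed for this and checked again before the insertion.
- **Refused moves:** two move calls were refused for a missing field, with no effect on the scene.

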